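# Load the moisture analyser and close it up

## Robot

A 6-joint arm with a two-finger parallel gripper is mounted at the origin on the work surface. World frame = base frame: x ahead of the robot, y to its left, z up, the work surface at z = 0. Lengths are in m, angles in degrees, forces in N, time in s.
With the tool pointing down it reaches from about 0.2 to 0.875 m from the base axis. Payload 3.4 kg.
Tool frame: the origin (TCP) lies on the centre line of the jaws, within the pads' length; the fingertips stand 19 mm ahead of it and the grasp point (between the pads) is the TCP; z points along the fingers, y is the direction in which the jaws open and shut (so a half turn about z gives the same grasp; the last joint's range is limited). The gripper opens to 94 mm and grips with 3 to 60 N. Pads are 16 mm wide; open, the fingers measure 119 mm over their backs; the gripper's body (75 mm by 177 mm) begins 78 mm behind the grasp point.
Start: joints at [66.349, 15.808, 86.224, -0, 77.962, -6.933], TCP at [0.165, 0.551, 0.224] pointing down, gripper open.
Joint ranges: [-165.64, 165.64], [-43.16, 119.46], [12.63, 154.43], [-67.54, 247.53], [6.08, 155.33], [-154.97, 154.97]. Speed limits (degrees/s): [147.25, 147.25, 180, 180, 180, 180].

## Interface

Orientations are given as [roll, pitch, yaw] about the fixed x, y, z axes, in that order (R = Rz(yaw) Ry(pitch) Rx(roll)).
In Python, from workcell import robot, cams gives the robot as it stands.
- The arm moves only by the tool apply_moves, never from a script. Its argument "motion" is a list of rows, each an object with "grip": the finger opening in m, from 0 to 0.094; "linear": the shift along the tool's x, y, z in m, a list of three; "twist": the turn, a rotation vector about the tool's x, y, z in degrees, a list of three. In form: [{"grip": grip, "linear": [tx, ty, tz], "twist": [wx, wy, wz]}, ...]. A call has 1 to 8 rows; each row shifts and turns the commanded pose from where the row before left it, along the tool's axes as they then stand; what a row does not reach is not made up. A row lasts 1/12 s, in which the tool goes at most 41.7 mm and 7.16 degrees, less where a joint would pass 70% of its speed; a pose out of reach is approached as far as the arm can. A call is refused whole if a number of a shift passes 0.0417 or a number of a turn 7.16, either way. A call with a gripper value outside its range is refused whole. The fingers move at their own pace and stop on an object; "grip_force" is the grip in N (left out, the last holds). Time passes only in rows, so rows that do not move let the fingers close. It gives the time, the measured TCP pose, the force and the opening at its end, in the units of the state.
- robot.read_state(): the state, without advancing time (a new reading comes with each control period).
- cams.camera(name): name is "side" or "top" or "wrist"; returns (picture, depth): 384x512x3 uint8, blue, green, red; 384x512 float32, m along the optical axis (not along the pixel's ray), 0 where there is no reading.
- cams.calibration(name): a dict with "mtx" (3x3 intrinsics, pixels), "world_from_camera" (4x4, takes a point from camera to world coordinates); the wrist camera has in their place "tool_from_camera" (4x4, takes a point from camera to tool coordinates, whose origin is the TCP and whose axes are the flange's). Camera axes: x right, y down, z forward; pixel columns grow to the right and rows downward; lengths in m; the calibration is good to about 2 mm. A picture is of the moment at which its call begins: read the wrist's pose just before it. calibration takes no time and is no camera call.
- robot.hand_in(): hands the job in, once; it reports no verdict.
The state is a dict: "clock": time; "q": joint angles; "joint_velocities": joint speeds; "joint_torque": joint torques, N m; "tcp_pos": TCP position; "tool_rot": TCP orientation; "contact_force": force on the tool from outside, world axes, zero at the start; "ft_torque": the same for the moment, N m; "gripper_width": finger opening in m.
Only numpy, scipy, OpenCV 4.12 (cv2) and the standard library are available. Lean on these libraries where they do the work, as an engineer would, in place of code of your own. Each camera call takes 0.05 s, during which the arm holds its last target. There are 200 camera calls.

## Task

Start a cork moisture test on the analyser: take the sample pan with the cork slices in it by its handle, carry it level, and set it down gently on the pan support inside the open chamber, with its handle lying out through the gap in the draught ring, and let go. Then bring the hood down by its bar until it is fully shut, lowering it all the way without letting it drop or slam, and finally press the round start key right in and let it go. Leave the empty spare pan and everything else on the bench where it is.

Things in the scene. Friction and masses are not known exactly. Their poses are not given: they have to be found in the camera images.
- analyser: Moisture analyser, white instrument fixed to the bench, 340 deep (x), 200 wide (y). Origin under the middle of its base; front at -x, back at +x, z up. The console (display, three small square keys, round start key) is the front 110 mm and slopes up at 13 degrees from 45 mm high to the level deck, 70 mm high. The chamber is in the deck; the hood is hinged along y at the back.
- seat (a point): Centre of the top of the pan support, a level aluminium disc 72 across, 85 mm above the bench: the sample pan's origin belongs here. Axes as the analyser's. Round it on the deck stands the draught ring: aluminium, inner diameter 111, wall 4, top 92 mm above the bench, with one gap 29 wide that looks in the direction 150 degrees from the analyser's +x towards its +y.
- grip_home (a point): Where the pan's finger grip (point pan_grip) lies when the pan is seated with its handle through the gap: 120 mm from the seat in the direction of the gap, 102 mm above the bench. Axes as the analyser's.
- hood_hinge (a point): Middle of the hood's hinge line, fixed on the analyser, 125 mm behind its origin and 100 mm above the bench; the hinge line runs along the analyser's y.
- hood (a joint): Hood angle, rad: 0 fully shut, 1.55 fully open; starts between 1.15 and 1.4. The white hood is 165 long, 164 wide, its top 146 mm above the bench when shut; a slot in its front wall clears the pan's handle. 0.5 kg. The hinge is stiff and holds it above about 0.8 rad; lower down it falls shut under its own weight if let go (2 to 3 N at the bar carries it).
- hood_bar (a point): Middle of the hood's grab bar: a round grey bar, 12 mm in diameter, 61 mm clear between its two ears, parallel to the hinge, 29 mm clear of the hood's front wall. It moves with the hood: shut, it is 200 mm in front of the hinge line and 20 mm above it; open, it is the topmost part. Axes as the analyser's when shut.
- start (a joint): Start key travel in m: 0 out, 0.004 fully in at its stop. Spring-loaded: about 2 N to move it, 4.6 N to hold it fully in. Counts as pressed beyond 0.003.
- start_top (a point): Centre of the top of the start key: the large round grey key, 23 across, standing 5 mm proud of the sloping console, at the right-hand (-y) end of the console. It slides in along the console's normal (its own -z).
- sample_pan: The loaded pan: round aluminium dish, 91 across, 8 high, in a grey plastic carrier ring 98 across, with seven cork slices (23 across, 6 thick) in it; 0.05 to 0.1 kg. Origin at the centre of its flat underside, z up; its straight handle points to its own -x: a flat neck 14 wide, 4 to 8 mm above the underside, then the finger grip.
- pan_grip (a point): Middle of the sample pan's finger grip, 120 mm from the pan's origin along its -x and 17 mm above its underside. The grip is a block 44 long (along x), 12 wide (y) and 18 high (8 to 26 mm above the underside).
- spare_pan: An empty pan in the same carrier, without cork, to be left alone. Same size and axes as the sample pan.
- pipette_a: Dark blue hand pipette with white plunger, lying on the bench, 220 long (along its x, tip to +x), 29 high. Leave alone.
- pipette_b: A second pipette, the same. Leave alone.
- cork: A whole wine cork standing on end, 24 across, 45 high; origin under it. Leave alone.
- beaker: Empty glass beaker, 70 across, 85 high; origin under it. Leave alone.
- marker: Dark blue pen lying on the bench, 130 long (along its x), 14 high. Leave alone.
- tip_box: Grey box of pipette tips with a pale lid, 87 x 122 x 74 high; origin under it. Leave alone.
Mind the look-alikes: they are no part of the job. What is shaped like the sample_pan but red is not meant.

How it is judged:
By the outcome, as a careful person would: the job done as asked, in the order asked, and still so for the second after the job is handed in, with the robot touching nothing.
It also fails if it takes over 72 s, if anything falls off the work surface, if the arm or the gripper's body presses on something with over 40 N, if the wrist force passes 120 N, or if a joint passes its speed limit or range.

## Working session

There is one attempt and no reset: what is moved stays moved. The work goes in short steps, Python scripts to look and compute and a tool call to move; the robot and the scene stay as the last step left them, time stands still between calls to the robot, and variables do not carry over. Pictures are saved under pics/ and viewed, about 8 in all and at most 12, crops included, and the job is handed in when it is done.

Besides the shell and the picture viewer there is one more tool, called after "Call:" in YAML: its name, and indented under it one key for each argument. apply_moves: Moves the arm, as the interface text tells. Its arguments: {"type":"object","properties":{"motion":{"type":"array"},"grip_force":{"type":"number"}},"required":["motion"]}

```bash
ls; mkdir -p pics; cat > h.py <<'E'
import numpy as np, cv2
from workcell import robot, cams
from scipy.spatial.transform import Rotation as R
def shot(n, f):
    s=robot.read_state(); im,d=cams.camera(n); np.savez('pics/'+f+'.npz',im=im,d=d,p=s['tcp_pos'],r=s['tool_rot']); cv2.imwrite('pics/'+f+'.png',im); return im,d
def T(n,p=None,r=None):
    c=cams.calibration(n)
    if n!='wrist': return c['mtx'],np.array(c['world_from_camera'])
    W=np.eye(4); W[:3,:3]=R.from_euler('xyz',r,degrees=True).as_matrix(); W[:3,3]=p
    return c['mtx'],W@np.array(c['tool_from_camera'])
def cloud(n,d,p=None,r=None):
    K,W=T(n,p,r); K=np.array(K); v,u=np.mgrid[:d.shape[0],:d.shape[1]]
    P=np.stack([(u-K[0,2])/K[0,0]*d,(v-K[1,2])/K[1,1]*d,d],-1)
    return P@W[:3,:3].T+W[:3,3]
def ray(n,uv,z,p=None,r=None):
    K,W=T(n,p,r); v=W[:3,:3]@np.linalg.solve(np.array(K),[uv[0],uv[1],1.]); o=W[:3,3]
    return o+v*(z-o[2])/v[2]
E
python3 - <<'E'
from h import *
print(robot.read_state())
a,_=shot('top','top0'); b,_=shot('side','side0')
print(T('top'),T('side'),cams.calibration('wrist'))
E
```

```text
pics
{'clock': 0.0, 'q': array([ 6.63485729e+01,  1.58477852e+01,  8.62921349e+01,  1.79120386e-03,
        7.79611018e+01, -6.93245067e+00]), 'joint_velocities': array([ 0.00804891, -0.05362371, -0.08402186, -0.03332963,  0.06838673,
       -0.04520572]), 'joint_torque': array([ 7.35541144e-04, -4.04586339e+01, -2.37223881e+01,  7.01965042e-02,
        3.46144906e-02, -1.41144974e-04]), 'tcp_pos': array([0.1652015 , 0.55022976, 0.22362454]), 'tool_rot': array([-1.79899928e+02, -1.39315868e-02,  1.63280636e+02]), 'contact_force': array([0.353587  , 0.61828363, 0.49477901]), 'ft_torque': array([-0.06893029, -0.03247769, -0.02307161]), 'gripper_width': 0.09407321141761031}
(array([[429.884014  ,   0.        , 250.16945193],
       [  0.        , 429.884014  , 194.57232883],
       [  0.        ,   0.        ,   1.        ]]), array([[-0.02440791, -0.98399456,  0.17651898,  0.29618267],
       [-0.99952798,  0.02731546,  0.01406013, -0.03707362],
       [-0.01865679, -0.17609248, -0.98419681,  1.28180381],
       [ 0.        ,  0.        ,  0.        ,  1.        ]])) (array([[417.35185
[... 208 characters left out ...]
0.06190051,  0.71984719, -0.69136701,  0.80747138],
       [ 0.00421937, -0.69250045, -0.7214051 ,  0.96559672],
       [ 0.        ,  0.        ,  0.        ,  1.        ]])) {'mtx': array([[328.14117246,   0.        , 257.52332883],
       [  0.        , 328.14117246, 195.53773713],
       [  0.        ,   0.        ,   1.        ]]), 'tool_from_camera': array([[ 1.13172592e-03, -9.64936081e-01, -2.62482531e-01,
         7.59639221e-02],
       [ 9.99998967e-01,  8.59595631e-04,  1.15158106e-03,
        -1.92176448e-04],
       [-8.85573279e-04, -2.62483564e-01,  9.64936057e-01,
        -1.60296530e-01],
       [ 0.00000000e+00,  0.00000000e+00,  0.00000000e+00,
         1.00000000e+00]])}
```

View pics/top0.png

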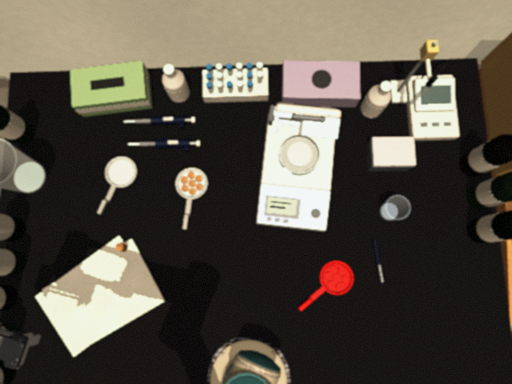

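View pics/side0.png

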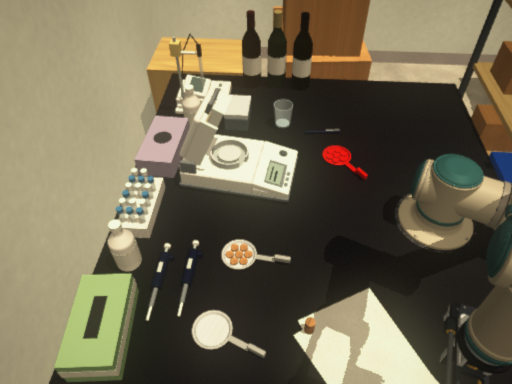

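The top view shows the sample pan with cork at (191,184), handle tip about (185,228). The empty spare is at (121,171) and the red look-alike at (337,278). The analyser is at (300,165), with the start key about (316,213). The grey-white pan holding cork slices is the one meant, because the spare is empty and the third is red.

```bash
python3 - <<'E'
from h import *
a=np.load('pics/top0.npz'); im,d=a['im'],a['d']; C=cloud('top',d)
b=np.load('pics/side0.npz'); D=cloud('side',b['d'])
print('table z',np.median(C[250:290,200:260,2]),np.median(D[200:230,330:380,2]))
# pan
def pan(C,sl,n):
    P=C[sl].reshape(-1,3); g=im if n=='top' else b['im']
    V=g[sl].reshape(-1,3).max(1); m=(V>90)&(P[:,2]<0.06)&(P[:,2]>-0.01)
    P=P[m]; print(n,len(P),'z',np.percentile(P[:,2],[5,50,95]))
    return P
for n,CC,sl in(('top',C,np.s_[160:235,168:215]),('side',D,np.s_[235:275,215:296])):
    P=pan(CC,sl,n); xy=P[:,:2].astype(np.float32)
    c,ax=cv2.PCACompute(xy,None); 
    ax=ax[0]; t=(xy-c)@ax
    if abs(t.min())>abs(t.max()): t=-t; ax=-ax
    print('handle dir',np.degrees(np.arctan2(ax[1],ax[0])),'ext',t.min(),t.max(), 'c',c, 'pan end',c+ax*t.min(),'tip',c+ax*t.max())
    g=P[(t>t.max()-.05)]; print('grip med',np.median(g,0),np.percentile(g[:,2],[10,50,90]))
    dish=xy[t<t.min()+0.095]; print('mec',cv2.minEnclosingCircle(dish))
# analyser
A=C[95:235,250:350].reshape(-1,3); h,e=np.histogram(A[:,2],np.arange(0.03,0.3,0.004)); print([(round(x,3),int(k)) for x,k in zip(e,h) if k>40])
for n,CC,sl in(('top',C,np.s_[95:235,250:350]),('side',D,np.s_[80:200,180:300])):
    A=CC[sl].reshape(-1,3)
    dk=A[(A[:,2]>.063)&(A[:,2]<.077)][:,:2]; print(n,'deck',len(dk),cv2.minAreaRect(dk.astype(np.float32)))
    al=A[(A[:,2]>.03)&(A[:,2]<.11)][:,:2]; print('all',cv2.minAreaRect(al.astype(np.float32)))
top=im[90:240,250:350]; s=b['im'][70:205,170:305]
pc=im[155:235,160:220]
o=np.zeros((600,800,3),np.uint8)
x=cv2.resize(top,None,fx=4,fy=4,interpolation=cv2.INTER_CUBIC); o[:600,:400]=x
x=cv2.resize(s,(400,400),interpolation=cv2.INTER_CUBIC); o[:400,400:]=x
x=cv2.resize(pc,(150,200),interpolation=cv2.INTER_CUBIC);o[400:,400:550]=x
x=cv2.resize(b['im'][230:280,210:300],(250,139));o[430:569,550:]=x
cv2.imwrite('pics/crop1.png',o)
E
```

```text
table z 0.0011394570305475193 -0.0032252208908102875
top 1038 z [-0.00016281  0.00746788  0.02372039]
handle dir 172.88779 ext -0.068172865 0.1257528 c [[0.54982984 0.1617581 ]] pan end [[0.61747813 0.15331742]] tip [[0.42504463 0.1773279 ]]
grip med [0.44778622 0.17411964 0.02486714] [0.00155606 0.02486714 0.02972944]
mec ((0.5679929256439209, 0.16028118133544922), 0.051964689046144485)
side 1067 z [-0.00342451  0.0034092   0.02041934]
handle dir 172.6559 ext -0.06811925 0.1250481 c [[0.54830813 0.16276272]] pan end [[0.61586857 0.15405518]] tip [[0.4242859  0.17874736]]
grip med [0.4487479  0.17772133 0.02050534] [0.00136722 0.02050534 0.02360124]
mec ((0.5652210116386414, 0.15771330893039703), 0.053995609283447266)
[(np.float64(0.03), 42), (np.float64(0.038), 59), (np.float64(0.042), 179), (np.float64(0.046), 312), (np.float64(0.05), 406), (np.float64(0.054), 441), (np.float64(0.058), 477), (np.float64(0.062), 614), (np.float64(0.066), 1343), (np.float64(0.07), 2096), (np.float64(0.074), 463), (np.float64(0.078), 65), (np.float64(0.082), 232), (np.float64(0.086), 270), (np.float64(0.09), 140), (np.float64(0.094), 72), (np.float64(0.102), 78), (np.float64(0.106), 70), (np.float64(0.11), 48), (np.float64(0.242), 112), (np.float64(0.246), 162), (np.float64(0.25), 164), (np.float64(0.254), 160), (np.float64(0.258), 146), (np.float64(0.262), 231), (np.float64(0.266), 270), (np.float64(0.27), 84), (np.float64(0.294), 98)]
top deck 4339 ((0.6445118188858032, -0.1783599853515625), (0.23042608797550201, 0.3642764687538147), 80.2113037109375)
all ((0.6177845597267151, -0.16158676147460938), (0.3037092685699463, 0.4017764627933502), 85.3157730102539)
side deck 2762 ((0.6745915412902832, -0.30905288457870483), (0.4902612864971161, 0.43316730856895447), 78.68818664550781)
all ((0.6430661082267761, -0.35391321778297424), (0.6375772356987, 0.46928414702415466), 89.35395812988281)
```

View pics/crop1.png

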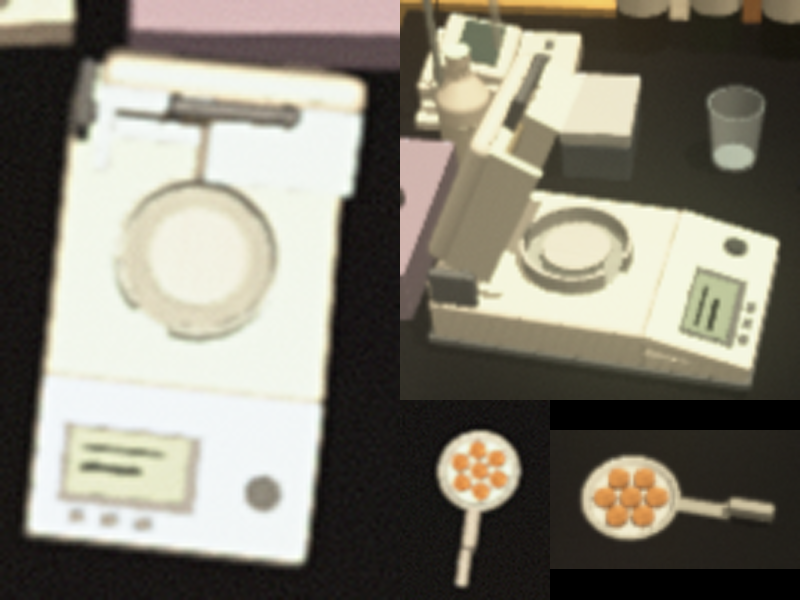

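The crop confirms it: the cork pan has its handle towards the robot, and the ring gap is at the lower left of the ring, towards the robot and to the left. Next I move the wrist camera over the pan.

Call:
apply_moves:
  motion:
    - {"grip":0.06,"linear":[-0.0315,-0.0231,0.006],"twist":[0,0,0]}
    - {"grip":0.06,"linear":[-0.0315,-0.0231,0.006],"twist":[0,0,0]}
    - {"grip":0.06,"linear":[-0.0315,-0.0231,0.006],"twist":[0,0,0]}
    - {"grip":0.06,"linear":[-0.0315,-0.0231,0.006],"twist":[0,0,0]}
    - {"grip":0.06,"linear":[-0.0315,-0.0231,0.006],"twist":[0,0,0]}
    - {"grip":0.06,"linear":[-0.0315,-0.0231,0.006],"twist":[0,0,0]}
    - {"grip":0.06,"linear":[-0.0315,-0.0231,0.006],"twist":[0,0,0]}
    - {"grip":0.06,"linear":[-0.0315,-0.0231,0.006],"twist":[0,0,0]}

```text
clock: 0.77
tcp_pos: [0.3541, 0.2995, 0.176]
tool_rot: [-180.0, -0.0, 163.3]
contact_force: [1.0, 1.1, 0.3]
gripper_width: 0.0603
```

Call:
apply_moves:
  motion:
    - {"grip":0.06,"linear":[-0.0315,-0.0231,0.006],"twist":[0,0,0]}
    - {"grip":0.06,"linear":[-0.0315,-0.0231,0.006],"twist":[0,0,0]}
    - {"grip":0.06,"linear":[-0.0315,-0.0231,0.006],"twist":[0,0,0]}
    - {"grip":0.06,"linear":[-0.0315,-0.0231,0.006],"twist":[0,0,0]}
    - {"grip":0.06,"linear":[0,0,0],"twist":[0,0,-5]}
    - {"grip":0.06,"linear":[0,0,0],"twist":[0,0,-4.5]}
    - {"grip":0.06,"linear":[0,0,0],"twist":[0,0,0]}
    - {"grip":0.06,"linear":[0,0,0],"twist":[0,0,0]}

```text
clock: 1.43
tcp_pos: [0.4475, 0.1763, 0.1522]
tool_rot: [-180.0, -0.0, 172.6]
contact_force: [0.6, -0.1, -0.3]
gripper_width: 0.0603
```

```bash
cat >> h.py <<'E'
def plan(pos,rpy,src=None):
    s=src or robot.read_state(); A=R.from_euler('xyz',s['tool_rot'],degrees=True); B=R.from_euler('xyz',rpy,degrees=True)
    d=A.inv().apply(np.array(pos)-s['tcp_pos']); w=(A.inv()*B).as_rotvec(degrees=True)
    print('from',np.round(s['tcp_pos'],4),np.round(s['tool_rot'],2),'clk',round(s['clock'],2)); print('lin',np.round(d,4),'norm',round(np.linalg.norm(d),4),'twist',np.round(w,2))
E
python3 - <<'E'
from h import *
im,d=shot('wrist','w1'); s=np.load('pics/w1.npz'); p,r=s['p'],s['r']; print(p,r)
C=cloud('wrist',d,p,r); 
m=(im.max(2)>90)&(C[...,2]<.06)&(C[...,2]>-.01); 
n,l,st,_=cv2.connectedComponentsWithStats(m.astype(np.uint8)); print([ (i,*st[i]) for i in range(1,n) if st[i][4]>300])
E
```

```text
[0.44749373 0.17629607 0.15217015] [-1.79993518e+02 -4.30592123e-02  1.72640625e+02]
[(1, np.int32(358), np.int32(0), np.int32(154), np.int32(125), np.int32(12714)), (3, np.int32(211), np.int32(167), np.int32(92), np.int32(145), np.int32(5081)), (4, np.int32(0), np.int32(208), np.int32(47), np.int32(101), np.int32(2745)), (5, np.int32(442), np.int32(224), np.int32(70), np.int32(88), np.int32(1857))]
```

View pics/w1.png

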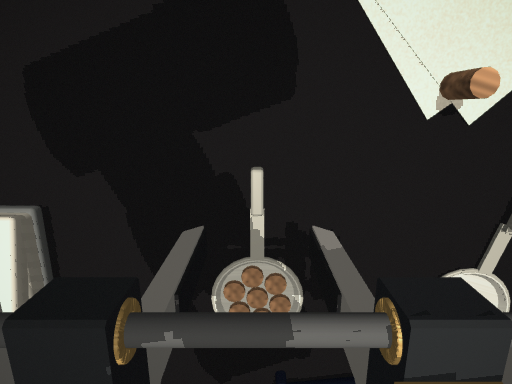

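The wrist view shows the grip block at (257,168–212), with the neck and the cork dish at (257,295) directly below it between the fingers. I'll measure the grip by casting rays onto its top plane.

```bash
python3 - <<'E'
from h import *
s=np.load('pics/w1.npz'); im,d,p,r=s['im'],s['d'],s['p'],s['r']
C=cloud('wrist',d,p,r); V=im.max(2)
rows={}
for v in range(164,262,4):
    u=np.where(V[v,235:280]>100)[0]+235
    if len(u): print(v,u.min(),u.max(),'z',np.round(np.median(C[v,u,2]),4),'c@.026',np.round(ray('wrist',((u.min()+u.max())/2,v),.026,p,r)[:2],4),'c@.008',np.round(ray('wrist',((u.min()+u.max())/2,v),.008,p,r)[:2],4))
m=((V>90)&(np.abs(C[...,2]-.012)<.03)); 
g=np.argwhere(m[166:210,240:275])+[166,240]
Q=np.array([ray('wrist',(u,v),.026,p,r)[:2] for v,u in g]); print(cv2.minAreaRect(Q.astype(np.float32)))
# dish arc: rim top z .008, fit to outermost pts
pts=[]
for u in range(214,302,3):
    vv=np.where(m[240:300,u])[0]
    if len(vv) and not 244<u<270: pts.append(ray('wrist',(u,240+vv.min()),.008,p,r)[:2])
pts=np.array(pts); A=np.c_[2*pts,np.ones(len(pts))]; x=np.linalg.lstsq(A,(pts**2).sum(1),rcond=None)[0]; print('circle',x[:2],np.sqrt(x[2]+x[:2]@x[:2]))
E
```

```text
168 254 260 z 0.0205 c@.026 [0.4243 0.1789] c@.008 [0.4275 0.1784]
172 251 262 z 0.0261 c@.026 [0.4278 0.178 ] c@.008 [0.4313 0.1775]
176 251 262 z 0.0259 c@.026 [0.4314 0.1775] c@.008 [0.4351 0.177 ]
180 251 262 z 0.0258 c@.026 [0.435  0.1771] c@.008 [0.4389 0.1765]
184 251 262 z 0.0257 c@.026 [0.4386 0.1766] c@.008 [0.4428 0.176 ]
188 251 262 z 0.0254 c@.026 [0.4423 0.1761] c@.008 [0.4467 0.1755]
192 251 262 z 0.0259 c@.026 [0.446  0.1756] c@.008 [0.4506 0.175 ]
196 251 262 z 0.0264 c@.026 [0.4497 0.1752] c@.008 [0.4545 0.1745]
200 251 262 z 0.0259 c@.026 [0.4534 0.1747] c@.008 [0.4585 0.174 ]
204 251 262 z 0.0261 c@.026 [0.4572 0.1742] c@.008 [0.4625 0.1735]
208 251 262 z 0.026 c@.026 [0.461  0.1737] c@.008 [0.4665 0.173 ]
212 250 263 z 0.0256 c@.026 [0.4648 0.1732] c@.008 [0.4706 0.1724]
216 250 263 z 0.0136 c@.026 [0.4686 0.1727] c@.008 [0.4747 0.1719]
220 250 263 z 0.0083 c@.026 [0.4725 0.1722] c@.008 [0.4788 0.1714]
224 250 263 z 0.0082 c@.026 [0.4763 0.1717] c@.008 [0.4829 0.1708]
228 250 263 z 0.0081 c@.026 [0.4803 0.1712] c@.008 [0.487  0.1703]
232 251 263 z 0.008 c@.026 [0.4843 0.1712] c@.008 [0.4913 0.1703]
236 251 263 z 0.008 c@.026 [0.4882 0.1707] c@.008 [0.4955 0.1697]
240 251 263 z 0.0079 c@.026 [0.4922 0.1702] c@.008 [0.4998 0.1692]
244 251 263 z 0.0083 c@.026 [0.4962 0.1696] c@.008 [0.504  0.1686]
248 251 263 z 0.0078 c@.026 [0.5003 0.1691] c@.008 [0.5083 0.1681]
252 251 263 z 0.0078 c@.026 [0.5044 0.1686] c@.008 [0.5127 0.1675]
256 251 263 z 0.0083 c@.026 [0.5085 0.1681] c@.008 [0.517 0.167]
260 239 274 z 0.0079 c@.026 [0.5126 0.1671] c@.008 [0.5214 0.1659]
((0.44266965985298157, 0.1765168011188507), (0.012809110805392265, 0.03889940679073334), 82.69207763671875)
circle [0.56569791 0.16046433] 0.048337168185000806
```

Call:
apply_moves:
  motion:
    - {"grip":0.05,"linear":[0.0014,-0.0006,0.03],"twist":[0,0,0]}
    - {"grip":0.05,"linear":[0,0,0.035],"twist":[0,0,0]}
    - {"grip":0.05,"linear":[0,0,0.03],"twist":[0,0,0]}
    - {"grip":0.05,"linear":[0,0,0.02],"twist":[0,0,0]}
    - {"grip":0.05,"linear":[0,0,0.01],"twist":[0,0,0]}
    - {"grip":0.05,"linear":[0,0,0.0035],"twist":[0,0,0]}
    - {"grip":0.05,"linear":[0,0,0],"twist":[0,0,0]}
    - {"grip":0.05,"linear":[0,0,0],"twist":[0,0,0]}
  grip_force: 35

```text
clock: 2.15
tcp_pos: [0.4467, 0.1766, 0.0245]
tool_rot: [180.0, 0.1, 172.8]
contact_force: [1.1, -0.2, -0.6]
gripper_width: 0.05
```

Call:
apply_moves:
  motion:
    - {"grip":0.02,"linear":[0,0,0],"twist":[0,0,0]}
    - {"grip":0.008,"linear":[0,0,0],"twist":[0,0,0]}
    - {"grip":0.0,"linear":[0,0,0],"twist":[0,0,0]}
    - {"grip":0.0,"linear":[0,0,0],"twist":[0,0,0]}
    - {"grip":0.0,"linear":[0,0,0],"twist":[0,0,0]}
    - {"grip":0.0,"linear":[0,0,0],"twist":[0,0,0]}

```text
clock: 2.65
tcp_pos: [0.4464, 0.1761, 0.0242]
tool_rot: [180.0, 0.0, 172.8]
contact_force: [-0.2, -0.1, 0.1]
gripper_width: 0.0134
```

Call:
apply_moves:
  motion:
    - {"grip":0.0,"linear":[0,0,-0.006],"twist":[0,0,0]}
    - {"grip":0.0,"linear":[0,0,-0.012],"twist":[0,0,0]}
    - {"grip":0.0,"linear":[0,0,-0.022],"twist":[0,0,0]}
    - {"grip":0.0,"linear":[0,0,-0.03],"twist":[0,0,0]}
    - {"grip":0.0,"linear":[0,0,-0.03],"twist":[0,0,0]}
    - {"grip":0.0,"linear":[0,0,-0.02],"twist":[0,0,0]}
    - {"grip":0.0,"linear":[0,0,-0.012],"twist":[0,0,0]}
    - {"grip":0.0,"linear":[0,0,-0.006],"twist":[0,0,0]}

```text
clock: 3.32
tcp_pos: [0.4471, 0.1763, 0.1643]
tool_rot: [179.9, 0.2, 172.8]
contact_force: [0.4, -1.0, -0.8]
gripper_width: 0.0118
```

```bash
python3 - <<'E'
from h import *
a=np.load('pics/top0.npz'); im,d=a['im'],a['d']; C=cloud('top',d)
V=im.astype(int).max(2)
L=[];Rr=[]
for v in range(128,184,2):
    u=np.where(V[v,255:352]>150)[0]+255
    l=ray('top',(u.min()-.5,v),.07); L.append(l[:2])
    if v>145: Rr.append(ray('top',(u.max()+.5,v),.07)[:2])
for n,X in(('L',L),('R',Rr)):
    X=np.array(X); f=cv2.fitLine(X.astype(np.float32),cv2.DIST_HUBER,0,.01,.01).ravel(); f=f if f[0]>0 else -f*[1,1,-1,-1]
    print(n,'yaw',np.degrees(np.arctan2(f[1],f[0])),f[2:],np.abs((X-f[2:])@[-f[1],f[0]]).max())
# key blob
k=(V[205:222,308:325]<150); n,l,st,ce=cv2.connectedComponentsWithStats(k.astype(np.uint8)); print([(st[i][4],ce[i]+[308,205]) for i in range(1,n)])
z=np.median(C[211:215,314:318,2]); print('key z',z,C[213,316])
for e in ((im,'top',C),):
    P=C[130:180,270:325].reshape(-1,3)
    q=P[(P[:,2]>.085)&(P[:,2]<.10)]; print(len(q), cv2.minEnclosingCircle(q[:,:2].astype(np.float32)))
b=np.load('pics/side0.npz'); D=cloud('side',b['d'])
P=D[130:172,205:255].reshape(-1,3); q=P[(P[:,2]>.083)&(P[:,2]<.096)]; print('side',len(q),cv2.minEnclosingCircle(q[:,:2].astype(np.float32)),np.median(q,0))
s=robot.read_state(); print(s['tcp_pos'],s['tool_rot'],s['gripper_width'],s['contact_force'])
E
```

```text
L yaw -7.8006306 [ 0.6297359  -0.06155594] 0.0014304303726931063
R yaw -7.4283752 [ 0.59740293 -0.25964186] 0.0015554305150401542
[(np.int32(35), array([315.11428571, 212.88571429]))]
key z 0.06149351417889892 [ 0.45637429 -0.20613523  0.06184946]
548 ((0.6259775757789612, -0.16374383866786957), 0.06036114692687988)
side 246 ((0.6219719648361206, -0.15953348577022552), 0.06334546208381653) [ 0.62766719 -0.16315464  0.08622949]
[0.44709804 0.17632677 0.16434081] [179.91525839   0.19817171 172.77618409] 0.011799147272732036 [ 0.42725583 -0.9882354  -0.83876537]
```

Ring centre fitted at about (0.626, -0.163), radius 60 mm against an expected 59.5. Analyser yaw is about -7.6°, so the handle must point at 142.4°. I'll stage in front of the hood, clear of its side walls, and look from there.

Call:
apply_moves:
  motion:
    - {"grip":0.0,"linear":[-0.0015,-0.012,0],"twist":[0,0,0]}
    - {"grip":0.0,"linear":[-0.0017,-0.022,0],"twist":[0,0,0]}
    - {"grip":0.0,"linear":[-0.0017,-0.03,0],"twist":[0,0,0]}
    - {"grip":0.0,"linear":[-0.0017,-0.032,0],"twist":[0,0,0]}
    - {"grip":0.0,"linear":[-0.0017,-0.032,0],"twist":[0,0,0]}
    - {"grip":0.0,"linear":[-0.0017,-0.032,0],"twist":[0,0,0]}
    - {"grip":0.0,"linear":[-0.0017,-0.032,0],"twist":[0,0,0]}
    - {"grip":0.0,"linear":[-0.0017,-0.03,0],"twist":[0,0,0]}

```text
clock: 3.98
tcp_pos: [0.4298, -0.0479, 0.1607]
tool_rot: [-180.0, -0.2, 172.8]
contact_force: [1.1, -0.6, -0.9]
gripper_width: 0.0115
```

Call:
apply_moves:
  motion:
    - {"grip":0.0,"linear":[-0.0017,-0.02,0],"twist":[0,0,0]}
    - {"grip":0.0,"linear":[-0.0016,-0.011,0],"twist":[0,0,0]}
    - {"grip":0.0,"linear":[0,0,0],"twist":[0,0,4]}
    - {"grip":0.0,"linear":[0,0,0],"twist":[0,0,5.5]}
    - {"grip":0.0,"linear":[0,0,0],"twist":[0,0,6]}
    - {"grip":0.0,"linear":[0,0,0],"twist":[0,0,6]}
    - {"grip":0.0,"linear":[0,0,0],"twist":[0,0,5.5]}
    - {"grip":0.0,"linear":[0,0,0],"twist":[0,0,3.2]}

```text
clock: 4.65
tcp_pos: [0.4301, -0.0766, 0.1609]
tool_rot: [-180.0, -0.1, 142.4]
contact_force: [-0.8, 0.2, -0.9]
gripper_width: 0.0117
```

```bash
python3 - <<'E'
from h import *
im,d=shot('wrist','w2'); s=np.load('pics/w2.npz'); print(s['p'],s['r'])
shot('top','top2'); shot('side','side2')
t=cv2.imread('pics/top2.png')[90:280,230:370]; u=cv2.imread('pics/side2.png')[70:260,160:340]
o=np.zeros((600,800,3),np.uint8); o[:384,:512]=im; o[384:600,:]=0
o[:285,512:722]=cv2.resize(t,(210,285)); o[300:585,512:782]=cv2.resize(u,(270,285)); cv2.imwrite('pics/c2.png',o)
C=cloud('wrist',d,s['p'],s['r']); print(np.round(C[250:330:10,257],3))
E
```

```text
[ 0.43006382 -0.07664899  0.16093203] [-1.79970549e+02 -1.45757925e-01  1.42356380e+02]
[[ 0.427 -0.075  0.163]
 [ 0.432 -0.078  0.162]
 [ 0.437 -0.082  0.163]
 [ 0.442 -0.086  0.162]
 [ 0.446 -0.089  0.162]
 [ 0.46  -0.1    0.145]
 [ 0.466 -0.104  0.144]
 [ 0.409 -0.06   0.254]]
```

View pics/c2.png

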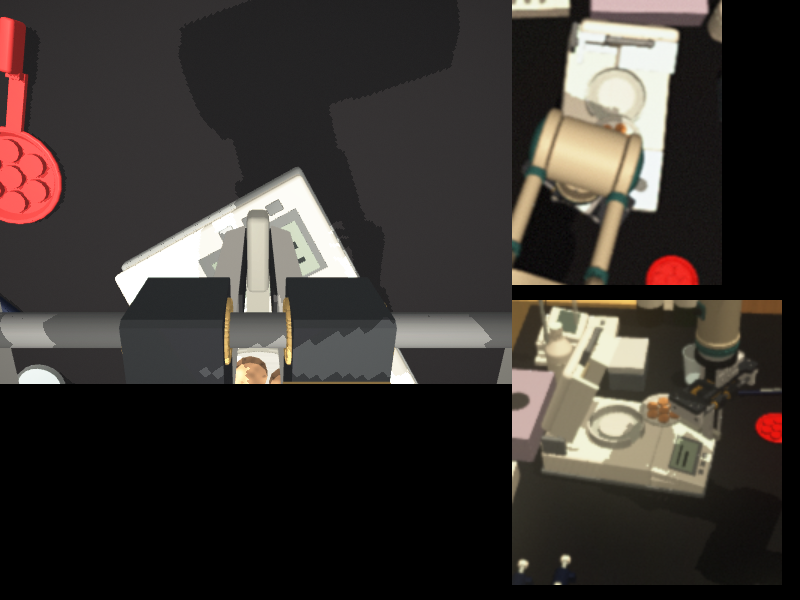

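```bash
python3 - <<'E'
from h import *
s=np.load('pics/w2.npz'); im,d,p,r=s['im'],s['d'],s['p'],s['r']; C=cloud('wrist',d,p,r); V=im.max(2).astype(int)
# left side edge: for rows, rightmost bright pixel
E=[]
for v in list(range(185,276,6))+list(range(352,384,6)):
    row=V[v,280:440]>170; u=np.where(row)[0]
    if len(u): u=u.max()+280; E.append((u,v,*np.round(C[v,u-2],4)))
print(*E,sep='\n')
# front edge: for columns topmost bright
F=[]
for u in range(140,292,10):
    v=np.where(V[100:300,u]>185)[0]
    if len(v): v=v.min()+100; F.append((u,v,*np.round(C[v+2,u],4)))
print(*F,sep='\n')
E
```

```text
(np.int64(306), 185, np.float64(0.4459), np.float64(-0.0381), np.float64(0.0466))
(np.int64(309), 191, np.float64(0.4514), np.float64(-0.0391), np.float64(0.0477))
(np.int64(313), 197, np.float64(0.4576), np.float64(-0.0395), np.float64(0.0489))
(np.int64(316), 203, np.float64(0.4628), np.float64(-0.0404), np.float64(0.0511))
(np.int64(319), 209, np.float64(0.4687), np.float64(-0.0415), np.float64(0.0514))
(np.int64(323), 215, np.float64(0.4746), np.float64(-0.0418), np.float64(0.053))
(np.int64(326), 221, np.float64(0.4798), np.float64(-0.0427), np.float64(0.0552))
(np.int64(331), 227, np.float64(0.4875), np.float64(-0.0425), np.float64(0.0539))
(np.int64(333), 233, np.float64(0.4922), np.float64(-0.0441), np.float64(0.0559))
(np.int64(338), 239, np.float64(0.4995), np.float64(-0.0438), np.float64(0.0559))
(np.int64(339), 245, np.float64(0.503), np.float64(-0.0461), np.float64(0.0593))
(np.int64(344), 251, np.float64(0.5104), np.float64(-0.0458), np.float64(0.059))
(np.int64(348), 257, np.float64(0.5166), np.float64(-0.0461), np.float64(0.0603))
(np.int64(351), 263, np.float64(0.522
[... 1308 characters left out ...]
248), np.float64(-0.1301), np.float64(0.0221))
(220, np.int64(212), np.float64(0.4266), np.float64(-0.119), np.float64(0.0228))
(230, np.int64(207), np.float64(0.4286), np.float64(-0.1084), np.float64(0.0223))
(240, np.int64(207), np.float64(0.4296), np.float64(-0.0956), np.float64(0.0447))
(250, np.int64(201), np.float64(0.4306), np.float64(-0.0851), np.float64(0.0451))
(260, np.int64(196), np.float64(0.4329), np.float64(-0.0758), np.float64(0.0426))
(270, np.int64(190), np.float64(0.4333), np.float64(-0.0652), np.float64(0.0451))
(280, np.int64(185), np.float64(0.4351), np.float64(-0.0557), np.float64(0.0449))
(290, np.int64(179), np.float64(0.436), np.float64(-0.0457), np.float64(0.0451))
```

Both fits agree: the left edge gives the midline at y = -0.1629 at x = 0.626, against -0.1637 from the ring. The pan is held level, with the grip top at 0.1625 and the neck at 0.1445. Moving in over the seat.

Call:
apply_moves:
  motion:
    - {"grip":0.0,"linear":[0,0,0.008],"twist":[0,0,0]}
    - {"grip":0.0,"linear":[-0.0086,0.005,0.01],"twist":[0,0,0]}
    - {"grip":0.0,"linear":[-0.018,0.0105,0.004],"twist":[0,0,0]}
    - {"grip":0.0,"linear":[-0.022,0.013,0],"twist":[0,0,0]}
    - {"grip":0.0,"linear":[-0.02,0.0115,0],"twist":[0,0,0]}
    - {"grip":0.0,"linear":[-0.013,0.0076,0],"twist":[0,0,0]}
    - {"grip":0.0,"linear":[-0.006,0.0035,0],"twist":[0,0,0]}
    - {"grip":0.0,"linear":[0,0,0],"twist":[0,0,0]}

```text
clock: 5.47
tcp_pos: [0.5331, -0.0898, 0.1386]
tool_rot: [-180.0, -0.0, 142.6]
contact_force: [-0.6, -1.1, -0.9]
gripper_width: 0.0115
```

```bash
python3 - <<'E'
from h import *
s=robot.read_state(); plan([.5307,-.0896,.1392],[180,0,142.6]); print(s['contact_force'])
im,d=shot('wrist','w3'); a,_=shot('top','top3'); b,_=shot('side','side3')
o=np.zeros((600,800,3),np.uint8); o[:480,:400]=cv2.resize(a[110:230,245:345],(400,480),interpolation=cv2.INTER_CUBIC); o[:400,400:]=cv2.resize(b[90:190,190:290],(400,400),interpolation=cv2.INTER_CUBIC); cv2.imwrite('pics/c3.png',o)
S=np.load('pics/side3.npz'); D=cloud('side',S['d']); 
print(np.round(D[150,200:262:4],3))
E
```

```text
from [ 0.5331 -0.0898  0.1386] [-1.8000e+02 -4.0000e-02  1.4262e+02] clk 5.47
lin [ 0.002  -0.0012 -0.0006] norm 0.0024 twist [-0.   -0.04  0.02]
[-0.6489402  -1.05326296 -0.87197922]
[[ 0.698 -0.088  0.153]
 [ 0.686 -0.087  0.156]
 [ 0.697 -0.18   0.072]
 [ 0.68  -0.166  0.085]
 [ 0.66  -0.129  0.12 ]
 [ 0.649 -0.137  0.114]
 [ 0.638 -0.144  0.108]
 [ 0.624 -0.133  0.118]
 [ 0.613 -0.142  0.111]
 [ 0.6   -0.139  0.114]
 [ 0.571 -0.019  0.223]
 [ 0.558 -0.002  0.239]
 [ 0.549 -0.007  0.235]
 [ 0.545 -0.077  0.172]
 [ 0.533 -0.067  0.182]
 [ 0.523 -0.091  0.161]]
```

View pics/c3.png

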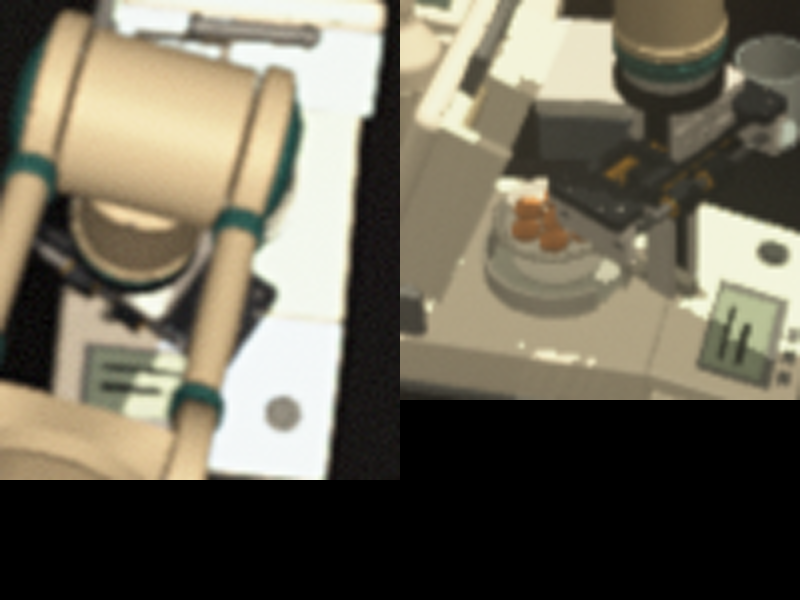

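The pan with cork hangs centred above the ring. I make a small correction, then lower slowly.

Call:
apply_moves:
  motion:
    - {"grip":0.0,"linear":[0.0018,-0.001,0.003],"twist":[0,0,0]}
    - {"grip":0.0,"linear":[0,0,0.005],"twist":[0,0,0]}
    - {"grip":0.0,"linear":[0,0,0.005],"twist":[0,0,0]}
    - {"grip":0.0,"linear":[0,0,0.004],"twist":[0,0,0]}
    - {"grip":0.0,"linear":[0,0,0.003],"twist":[0,0,0]}
    - {"grip":0.0,"linear":[0,0,0.002],"twist":[0,0,0]}
    - {"grip":0.0,"linear":[0,0,0.001],"twist":[0,0,0]}
    - {"grip":0.0,"linear":[0,0,0.0],"twist":[0,0,0]}

```text
clock: 6.28
tcp_pos: [0.5295, -0.0893, 0.1167]
tool_rot: [-180.0, -0.0, 142.6]
contact_force: [-0.4, -0.2, -1.4]
gripper_width: 0.0113
```

```bash
python3 - <<'E'
from h import *
s=robot.read_state(); plan([.5307,-.0896,.1092],[180,0,142.6]); print(s['contact_force'],s['ft_torque'])
E
```

```text
from [ 0.5295 -0.0893  0.1167] [-1.8000e+02 -2.0000e-02  1.4258e+02] clk 6.28
lin [-0.0011  0.0005  0.0075] norm 0.0076 twist [-0.   -0.02 -0.02]
[-0.40167979 -0.20203622 -1.44799757] [ 0.0262686   0.08780902 -0.00716958]
```

Call:
apply_moves:
  motion:
    - {"grip":0.0,"linear":[-0.0008,0.0003,0.0015],"twist":[0,0,0]}
    - {"grip":0.0,"linear":[0,0,0.0015],"twist":[0,0,0]}
    - {"grip":0.0,"linear":[0,0,0.0012],"twist":[0,0,0]}
    - {"grip":0.0,"linear":[0,0,0.001],"twist":[0,0,0]}
    - {"grip":0.0,"linear":[0,0,0.0008],"twist":[0,0,0]}
    - {"grip":0.0,"linear":[0,0,0.0],"twist":[0,0,0]}

```text
clock: 6.78
tcp_pos: [0.5303, -0.0896, 0.1108]
tool_rot: [-180.0, -0.0, 142.6]
contact_force: [0.6, 0.5, -0.7]
gripper_width: 0.0117
```

Call:
apply_moves:
  motion:
    - {"grip":0.0,"linear":[0,0,0.0006],"twist":[0,0,0]}
    - {"grip":0.0,"linear":[0,0,0.0006],"twist":[0,0,0]}
    - {"grip":0.0,"linear":[0,0,0.0],"twist":[0,0,0]}

```text
clock: 7.03
tcp_pos: [0.5304, -0.0896, 0.1097]
tool_rot: [180.0, 0.0, 142.6]
contact_force: [-0.1, -0.4, -1.0]
gripper_width: 0.0113
```

```bash
python3 - <<'E'
from h import *
s=robot.read_state(); plan([.5307,-.0896,.1092],[180,0,142.6]); print(s['contact_force'],s['ft_torque'])
E
```

```text
from [ 0.5304 -0.0896  0.1097] [180.     0.   142.58] clk 7.03
lin [-0.0002  0.0002  0.0005] norm 0.0006 twist [ 0.    0.   -0.02]
[-0.12708299 -0.40681845 -1.0401818 ] [0.03047554 0.07063547 0.0045757 ]
```

Not touching yet: the force is still just the pan's weight. I'll creep down.

Call:
apply_moves:
  motion:
    - {"grip":0.0,"linear":[0,0,0.0005],"twist":[0,0,0]}
    - {"grip":0.0,"linear":[0,0,0.0005],"twist":[0,0,0]}
    - {"grip":0.0,"linear":[0,0,0],"twist":[0,0,0]}

```text
clock: 7.28
tcp_pos: [0.5304, -0.0896, 0.1091]
tool_rot: [180.0, 0.0, 142.6]
contact_force: [-0.8, 1.3, 2.3]
gripper_width: 0.012
```

```bash
python3 - <<'E'
from h import *
s=robot.read_state(); print(s['tcp_pos'],s['contact_force'],s['ft_torque'])
E
```

```text
[ 0.5304492  -0.08955702  0.10905349] [-0.77013456  1.28038358  2.28860041] [ 0.00177208  0.10049194 -0.0359278 ]
```

Call:
apply_moves:
  motion:
    - {"grip":0.0,"linear":[0,0,0.0005],"twist":[0,0,0]}
    - {"grip":0.0,"linear":[0,0,0.0],"twist":[0,0,0]}

```text
clock: 7.45
tcp_pos: [0.5304, -0.0895, 0.1087]
tool_rot: [180.0, 0.0, 142.6]
contact_force: [-1.6, 1.9, 4.5]
gripper_width: 0.0118
```

```bash
python3 - <<'E'
from h import *
s=robot.read_state(); print(s['tcp_pos'],s['contact_force'],s['ft_torque'])
E
```

```text
[ 0.53043713 -0.08949867  0.10865614] [-1.57555831  1.90973177  4.53387774] [-0.01824905  0.14883948 -0.02139878]
```

Contact came at the expected height. Releasing.

Call:
apply_moves:
  motion:
    - {"grip":0.013,"linear":[0,0,-0.0005],"twist":[0,0,0]}
    - {"grip":0.018,"linear":[0,0,0],"twist":[0,0,0]}
    - {"grip":0.03,"linear":[0,0,0],"twist":[0,0,0]}
    - {"grip":0.04,"linear":[0,0,0],"twist":[0,0,0]}
    - {"grip":0.04,"linear":[0,0,0],"twist":[0,0,0]}
    - {"grip":0.04,"linear":[0,0,-0.01],"twist":[0,0,0]}
    - {"grip":0.04,"linear":[0,0,-0.03],"twist":[0,0,0]}
    - {"grip":0.04,"linear":[0,0,-0.04],"twist":[0,0,0]}

```text
clock: 8.12
tcp_pos: [0.5282, -0.089, 0.1874]
tool_rot: [-179.9, -0.4, 142.6]
contact_force: [1.3, 0.1, -0.5]
gripper_width: 0.0398
```

Call:
apply_moves:
  motion:
    - {"grip":0.04,"linear":[0.02,0,-0.03],"twist":[0,0,0]}
    - {"grip":0.04,"linear":[0.035,0,-0.02],"twist":[0,0,0]}
    - {"grip":0.04,"linear":[0.04,0,0],"twist":[0,0,0]}
    - {"grip":0.04,"linear":[0.04,0,0],"twist":[0,0,0]}
    - {"grip":0.04,"linear":[0.03,0,0],"twist":[0,0,0]}
    - {"grip":0.04,"linear":[0,0,0],"twist":[0,0,0]}

```text
clock: 8.62
tcp_pos: [0.3941, 0.0135, 0.2396]
tool_rot: [180.0, -0.2, 142.7]
contact_force: [0.1, -0.6, -0.6]
gripper_width: 0.0401
```

```bash
python3 - <<'E'
from h import *
im,d=shot('wrist','w4'); a,_=shot('top','top4'); b,_=shot('side','side4'); s=robot.read_state(); print(s['tcp_pos'],s['tool_rot'])
o=np.zeros((600,800,3),np.uint8); o[:300,:400]=cv2.resize(im,(400,300)); o[300:,:250]=cv2.resize(a[110:230,245:345],(250,300),interpolation=cv2.INTER_CUBIC); o[:400,400:]=cv2.resize(b[90:190,190:290],(400,400),interpolation=cv2.INTER_CUBIC); cv2.imwrite('pics/c4.png',o)
E
```

```text
[0.40012736 0.01048067 0.23969393] [1.79936743e+02 1.49414791e-01 1.42616386e+02]
```

View pics/c4.png

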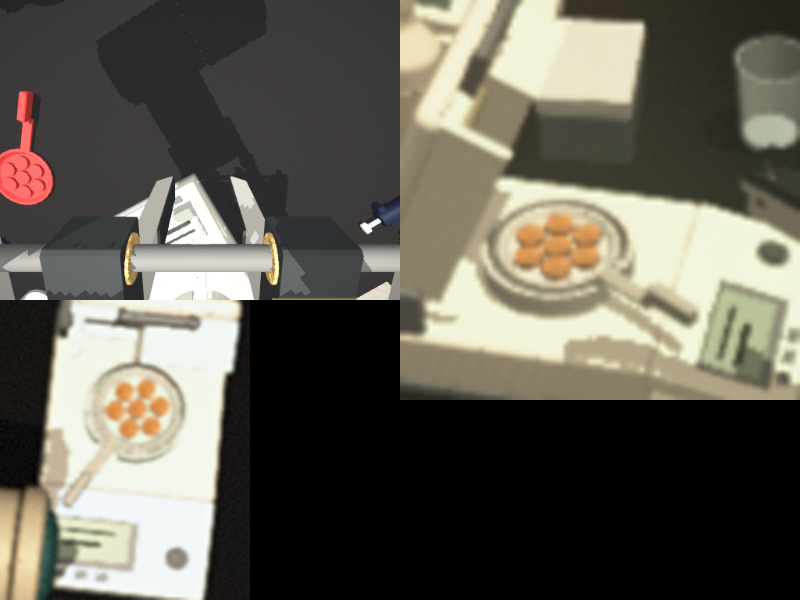

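The pan is seated flat in the ring with its handle out through the gap, and all seven slices are in it. Now I measure the hood bar.

```bash
python3 - <<'E'
from h import *
psi=np.radians(-7.6); X=np.array([np.cos(psi),np.sin(psi)]); Y=np.array([-X[1],X[0]])
seat=np.array([.626,-.163]); org=seat-.034*X
print('hinge',org+.125*X)
for n,f,sl in(('top','top4',np.s_[95:135,265:345]),('side','side4',np.s_[70:135,190:260])):
    a=np.load(f'pics/{f}.npz'); C=cloud(n,a['d'])[sl].reshape(-1,3); V=a['im'][sl].reshape(-1,3).max(1)
    q=C[(V<150)&(C[:,2]>.24)&(C[:,2]<.32)&(abs((C[:,:2]-org)@Y)<.06)]
    r=np.c_[(q[:,:2]-org)@X-.125,(q[:,:2]-org)@Y,q[:,2]]
    hi=r[:,2]>.278
    h,e=np.histogram(r[:,2],np.arange(.24,.32,.005)); print(n,len(q),h)
    print(' hi n',hi.sum(),'med rel hinge',np.round(np.median(r[hi],0),4),'y ext',np.round(np.percentile(r[hi,1],[2,98]),4),'x',np.round(np.percentile(r[hi,0],[5,95]),4),'world',np.round(np.median(q[hi],0),4))
E
```

```text
hinge [ 0.71620061 -0.17503533]
top 90 [ 2  1  0  0  0  0  0  0  0  0 33 45  9  0  0  0]
 hi n 87 med rel hinge [-0.0621  0.0009  0.2961] y ext [-0.036   0.0372] x [-0.0642 -0.0565] world [ 0.6547 -0.1659  0.2961]
side 123 [ 4  1  0  4  9  6 10  5 12 18 53  1  0  0  0  0]
 hi n 86 med rel hinge [-0.0616  0.0165  0.2911] y ext [-0.0312  0.0438] x [-0.0654 -0.0536] world [ 0.6573 -0.1503  0.2911]
```

Bar centre relative to the hinge: 62 mm forward at z of about 0.2905. That gives a radius of 200 mm (201 expected) and a hood angle of about 1.16 rad, so it is consistent. Moving above the bar.

Call:
apply_moves:
  motion:
    - {"grip":0.03,"linear":[0,0,-0.0132],"twist":[0,0,7]}
    - {"grip":0.03,"linear":[0,0,-0.0132],"twist":[0,0,7]}
    - {"grip":0.03,"linear":[0,0,-0.0132],"twist":[0,0,7]}
    - {"grip":0.03,"linear":[0,0,-0.0132],"twist":[0,0,7]}
    - {"grip":0.03,"linear":[0,0,-0.0132],"twist":[0,0,7]}
    - {"grip":0.03,"linear":[0,0,-0.0132],"twist":[0,0,7]}
    - {"grip":0.03,"linear":[0,0,-0.0132],"twist":[0,0,7]}
    - {"grip":0.03,"linear":[0,0,-0.0132],"twist":[0,0,7]}

```text
clock: 9.43
tcp_pos: [0.4009, 0.0096, 0.3451]
tool_rot: [180.0, 0.0, 86.2]
contact_force: [-0.2, 0.5, -0.0]
gripper_width: 0.0305
```

Call:
apply_moves:
  motion:
    - {"grip":0.03,"linear":[0,0,0],"twist":[0,0,4.2]}
    - {"grip":0.03,"linear":[-0.0158,0.0307,0],"twist":[0,0,0]}
    - {"grip":0.03,"linear":[-0.0158,0.0307,0],"twist":[0,0,0]}
    - {"grip":0.03,"linear":[-0.0158,0.0307,0],"twist":[0,0,0]}
    - {"grip":0.03,"linear":[-0.0158,0.0307,0],"twist":[0,0,0]}
    - {"grip":0.03,"linear":[-0.0158,0.0307,0],"twist":[0,0,0]}
    - {"grip":0.03,"linear":[-0.0158,0.0307,0],"twist":[0,0,0]}
    - {"grip":0.03,"linear":[0,0,0],"twist":[0,0,0]}

```text
clock: 10.1
tcp_pos: [0.5753, -0.1132, 0.3413]
tool_rot: [180.0, 0.1, 82.1]
contact_force: [0.5, 0.3, -0.8]
gripper_width: 0.03
```

```bash
python3 - <<'E'
from h import *
plan([.6547,-.1668,.345],[180,0,82.4])
im,d=shot('wrist','w5'); s=np.load('pics/w5.npz'); p,r=s['p'],s['r']; C=cloud('wrist',d,p,r)
X=np.array([np.cos(np.radians(-7.6)),np.sin(np.radians(-7.6))]);Y=np.array([-X[1],X[0]])
q=C[(C[...,2]>.275)&(C[...,2]<.31)]; h=np.array([.7162,-.175])
r2=np.c_[(q[:,:2]-h)@X,(q[:,:2]-h)@Y,q[:,2]]
print(len(q)); 
if len(q)>20:
  print(np.round(np.percentile(r2,[2,10,50,90,98],axis=0),4))
E
```

```text
from [ 0.5753 -0.1132  0.3413] [1.7996e+02 1.1000e-01 8.2150e+01] clk 10.1
lin [-0.0423  0.0859 -0.0035] norm 0.0958 twist [ 0.03  0.11 -0.25]
1142
[[-0.0639  0.0048  0.2778]
 [-0.0634  0.0086  0.2869]
 [-0.0594  0.0272  0.2953]
 [-0.0533  0.0402  0.2972]
 [-0.0485  0.0409  0.2979]]
```

```bash
python3 - <<'E'
from h import *
s=np.load('pics/w5.npz'); p,r,d=s['p'],s['r'],s['d']; C=cloud('wrist',d,p,r)
X=np.array([np.cos(np.radians(-7.6)),np.sin(np.radians(-7.6))]);Y=np.array([-X[1],X[0]]); h=np.array([.7162,-.175])
q=C[(C[...,2]>.285)&(C[...,2]<.31)]; r2=np.c_[(q[:,:2]-h)@X,(q[:,:2]-h)@Y,q[:,2]]
r2=r2[(r2[:,1]<.028)]
from scipy.optimize import least_squares
f=least_squares(lambda c: np.hypot(r2[:,0]-c[0],r2[:,2]-c[1])-.006,[-.06,.29],loss='soft_l1',f_scale=.001)
print(len(r2),f.x,np.abs(f.fun).mean(), np.hypot(f.x[0],f.x[1]-.1)); c=h+f.x[0]*X; print('bar centre',c,f.x[1])
print(np.degrees(np.arctan2(f.x[1]-.1,-f.x[0]))-5.71)
plan([*c,.345],[180,0,82.4])
E
```

```text
592 [-0.05775386  0.29107242] 0.00038435314796430155 0.19961006847912888
bar centre [ 0.65895348 -0.16736168] 0.2910724235870173
67.4719479706088
from [ 0.5726 -0.111   0.3418] [-179.87    0.     82.2 ] clk 10.15
lin [-0.0441  0.0932 -0.0034] norm 0.1032 twist [-0.13  0.   -0.2 ]
```

Call:
apply_moves:
  motion:
    - {"grip":0.03,"linear":[-0.011,0.0233,0],"twist":[0,0,-0.2]}
    - {"grip":0.03,"linear":[-0.011,0.0233,0],"twist":[0,0,0]}
    - {"grip":0.03,"linear":[-0.011,0.0233,0],"twist":[0,0,0]}
    - {"grip":0.03,"linear":[-0.011,0.0233,0],"twist":[0,0,0]}
    - {"grip":0.03,"linear":[0,0,0],"twist":[0,0,0]}
    - {"grip":0.03,"linear":[0,0,0],"twist":[0,0,0]}

```text
clock: 10.65
tcp_pos: [0.6564, -0.1642, 0.343]
tool_rot: [-179.9, -0.0, 82.5]
contact_force: [-0.8, -0.2, 0.5]
gripper_width: 0.03
```

```bash
python3 - <<'E'
from h import *
plan([.659,-.1674,.293],[180,0,82.4])
E
```

```text
from [ 0.6564 -0.1642  0.343 ] [-1.7987e+02 -4.0000e-02  8.2530e+01] clk 10.65
lin [-0.0029  0.0031  0.05  ] norm 0.0502 twist [-0.13 -0.04  0.13]
```

Descending over the bar, then closing on it lightly.

Call:
apply_moves:
  motion:
    - {"grip":0.03,"linear":[-0.0028,0.0028,0.005],"twist":[0,0,0]}
    - {"grip":0.03,"linear":[0,0,0.012],"twist":[0,0,0]}
    - {"grip":0.03,"linear":[0,0,0.013],"twist":[0,0,0]}
    - {"grip":0.03,"linear":[0,0,0.01],"twist":[0,0,0]}
    - {"grip":0.03,"linear":[0,0,0.006],"twist":[0,0,0]}
    - {"grip":0.03,"linear":[0,0,0.004],"twist":[0,0,0]}
    - {"grip":0.03,"linear":[0,0,0],"twist":[0,0,0]}
  grip_force: 12

```text
clock: 11.23
tcp_pos: [0.6579, -0.1663, 0.2938]
tool_rot: [-179.9, -0.0, 82.6]
contact_force: [-0.2, -0.4, -0.3]
gripper_width: 0.0301
```

Call:
apply_moves:
  motion:
    - {"grip":0.02,"linear":[0,0,0],"twist":[0,0,0]}
    - {"grip":0.014,"linear":[0,0,0],"twist":[0,0,0]}
    - {"grip":0.0,"linear":[0,0,0],"twist":[0,0,0]}
    - {"grip":0.0,"linear":[0,0,0],"twist":[0,0,0]}
    - {"grip":0.0,"linear":[0,0,0],"twist":[0,0,0]}
    - {"grip":0.0,"linear":[0,0,0],"twist":[0,0,0]}

```text
clock: 11.73
tcp_pos: [0.6587, -0.1667, 0.2951]
tool_rot: [179.9, 0.0, 82.6]
contact_force: [-1.0, 0.0, 2.6]
gripper_width: 0.0117
```

```bash
python3 - <<'E'
from h import *
s=robot.read_state(); print(s['tcp_pos'],s['tool_rot'],s['contact_force'],s['gripper_width'])
E
```

```text
[ 0.65869427 -0.16671336  0.29505575] [1.79933015e+02 7.84308111e-03 8.25782578e+01] [-0.98947159  0.04253638  2.63123565] 0.011667279923349254
```

```bash
python3 - <<'E'
import numpy as np
Rr=.201; e=np.degrees(np.arctan2(.02,.2)); f0=72.5
steps=[.8,1.4]+[1.8]*30+[1.3]*4+[.9]*4+[.6]*4
f=f0; i=0; py,pz=0,0
for i,s in enumerate(steps):
    f-=s; y=-(Rr*np.cos(np.radians(f))-Rr*np.cos(np.radians(f0))); z=Rr*(np.sin(np.radians(f0))-np.sin(np.radians(f)))
    dy,dz=round(y-py,4),round(z-pz,4); py+=dy;pz+=dz
    print(i//8,f'theta {f-e:.1f} [0,{dy:.4f},{dz:.4f}]')
E
```

```text
0 theta 66.0 [0,-0.0027,0.0009]
0 theta 64.6 [0,-0.0046,0.0016]
0 theta 62.8 [0,-0.0059,0.0022]
0 theta 61.0 [0,-0.0059,0.0024]
0 theta 59.2 [0,-0.0057,0.0026]
0 theta 57.4 [0,-0.0057,0.0027]
0 theta 55.6 [0,-0.0056,0.0030]
0 theta 53.8 [0,-0.0055,0.0031]
1 theta 52.0 [0,-0.0054,0.0033]
1 theta 50.2 [0,-0.0052,0.0035]
1 theta 48.4 [0,-0.0052,0.0036]
1 theta 46.6 [0,-0.0051,0.0038]
1 theta 44.8 [0,-0.0049,0.0039]
1 theta 43.0 [0,-0.0048,0.0041]
1 theta 41.2 [0,-0.0047,0.0042]
1 theta 39.4 [0,-0.0045,0.0044]
2 theta 37.6 [0,-0.0044,0.0045]
2 theta 35.8 [0,-0.0043,0.0047]
2 theta 34.0 [0,-0.0041,0.0048]
2 theta 32.2 [0,-0.0040,0.0049]
2 theta 30.4 [0,-0.0038,0.0051]
2 theta 28.6 [0,-0.0036,0.0051]
2 theta 26.8 [0,-0.0035,0.0053]
2 theta 25.0 [0,-0.0033,0.0054]
3 theta 23.2 [0,-0.0031,0.0055]
3 theta 21.4 [0,-0.0030,0.0055]
3 theta 19.6 [0,-0.0028,0.0057]
3 theta 17.8 [0,-0.0026,0.0057]
3 theta 16.0 [0,-0.0024,0.0059]
3 theta 14.2 [0,-0.0023,0.0059]
3 theta 12.4 [0,-0.0020,0.0060]
3 theta 10.6 [0,-0.0019,0.0060]
4 theta 9.3 [0,-0.0012,0.0044]
4 theta 8.0 [0,-0.0011,0.0044]
4 theta 6.7 [0,-0.0011,0.0044]
4 theta 5.4 [0,-0.0009,0.0045]
4 theta 4.5 [0,-0.0006,0.0031]
4 theta 3.6 [0,-0.0005,0.0031]
4 theta 2.7 [0,-0.0005,0.0031]
4 theta 1.8 [0,-0.0004,0.0032]
5 theta 1.2 [0,-0.0003,0.0020]
5 theta 0.6 [0,-0.0002,0.0021]
5 theta -0.0 [0,-0.0003,0.0021]
5 theta -0.6 [0,-0.0002,0.0021]
```

Call:
apply_moves:
  motion:
    - {"grip":0.0,"linear":[0,-0.0027,0.0009],"twist":[0,0,0]}
    - {"grip":0.0,"linear":[0,-0.0046,0.0016],"twist":[0,0,0]}
    - {"grip":0.0,"linear":[0,-0.0059,0.0022],"twist":[0,0,0]}
    - {"grip":0.0,"linear":[0,-0.0059,0.0024],"twist":[0,0,0]}
    - {"grip":0.0,"linear":[0,-0.0057,0.0026],"twist":[0,0,0]}
    - {"grip":0.0,"linear":[0,-0.0057,0.0027],"twist":[0,0,0]}
    - {"grip":0.0,"linear":[0,-0.0056,0.003],"twist":[0,0,0]}
    - {"grip":0.0,"linear":[0,-0.0055,0.0031],"twist":[0,0,0]}

```text
clock: 12.4
tcp_pos: [0.6165, -0.1609, 0.2752]
tool_rot: [-180.0, -0.0, 82.6]
contact_force: [2.2, -0.6, -0.0]
gripper_width: 0.0114
```

```bash
cat > st.py <<'E'
from h import *
s=robot.read_state(); X=np.array([np.cos(np.radians(-7.6)),np.sin(np.radians(-7.6))]); h=np.array([.7162,-.175])
f=-(s['tcp_pos'][:2]-h)@X; u=s['tcp_pos'][2]-.1; y=(s['tcp_pos'][:2]-h)@[-X[1],X[0]]
print('clk',s['clock'],'fwd',round(f,4),'up',round(u,4),'y',round(y,4),'R',np.hypot(f,u),'theta',np.degrees(np.arctan2(u,f))-5.71,'F',np.round(s['contact_force'],1),'M',np.round(s['ft_torque'],2),s['gripper_width'],s['tool_rot'])
E
python3 st.py
```

```text
clk 12.4 fwd 0.1007 up 0.1752 y 0.0008 R 0.20209056471868334 theta 54.392859378191076 F [ 2.2 -0.6 -0. ] M [ 0.15 -0.21 -0.01] 0.011368384352833476 [-1.79966219e+02 -3.88736706e-02  8.25849711e+01]
```

Tracking the arc with about 2 N. Continuing.

Call:
apply_moves:
  motion:
    - {"grip":0.0,"linear":[0,-0.0054,0.0033],"twist":[0,0,0]}
    - {"grip":0.0,"linear":[0,-0.0052,0.0035],"twist":[0,0,0]}
    - {"grip":0.0,"linear":[0,-0.0052,0.0036],"twist":[0,0,0]}
    - {"grip":0.0,"linear":[0,-0.0051,0.0038],"twist":[0,0,0]}
    - {"grip":0.0,"linear":[0,-0.0049,0.0039],"twist":[0,0,0]}
    - {"grip":0.0,"linear":[0,-0.0048,0.0041],"twist":[0,0,0]}
    - {"grip":0.0,"linear":[0,-0.0047,0.0042],"twist":[0,0,0]}
    - {"grip":0.0,"linear":[0,-0.0045,0.0044],"twist":[0,0,0]}

```text
clock: 13.07
tcp_pos: [0.5772, -0.1556, 0.2445]
tool_rot: [-180.0, -0.0, 82.6]
contact_force: [1.4, 2.3, 0.3]
gripper_width: 0.0114
```

```bash
python3 st.py
```

```text
clk 13.0667 fwd 0.1403 up 0.1445 y 0.0008 R 0.2014411754661277 theta 40.13930394589462 F [1.4 2.3 0.3] M [ 0.44 -0.22 -0.06] 0.011439984772305971 [-1.79980981e+02 -4.67300772e-02  8.25912156e+01]
```

Call:
apply_moves:
  motion:
    - {"grip":0.0,"linear":[0,-0.0044,0.0045],"twist":[0,0,0]}
    - {"grip":0.0,"linear":[0,-0.0043,0.0047],"twist":[0,0,0]}
    - {"grip":0.0,"linear":[0,-0.0041,0.0048],"twist":[0,0,0]}
    - {"grip":0.0,"linear":[0,-0.004,0.0049],"twist":[0,0,0]}
    - {"grip":0.0,"linear":[0,-0.0038,0.0051],"twist":[0,0,0]}
    - {"grip":0.0,"linear":[0,-0.0036,0.0051],"twist":[0,0,0]}
    - {"grip":0.0,"linear":[0,-0.0035,0.0053],"twist":[0,0,0]}
    - {"grip":0.0,"linear":[0,-0.0033,0.0054],"twist":[0,0,0]}

```text
clock: 13.73
tcp_pos: [0.5468, -0.1518, 0.2047]
tool_rot: [180.0, -0.0, 82.6]
contact_force: [2.4, 4.1, -0.5]
gripper_width: 0.0113
```

```bash
python3 st.py
```

```text
clk 13.7333 fwd 0.171 up 0.1047 y 0.0006 R 0.20049608633897822 theta 25.754835203529257 F [ 2.4  4.1 -0.5] M [ 0.74 -0.34 -0.02] 0.011314993045256374 [ 1.79993248e+02 -3.97460881e-02  8.25811045e+01]
```

Call:
apply_moves:
  motion:
    - {"grip":0.0,"linear":[0.0003,-0.0031,0.0055],"twist":[0,0,0]}
    - {"grip":0.0,"linear":[0.0003,-0.003,0.0055],"twist":[0,0,0]}
    - {"grip":0.0,"linear":[0.0002,-0.0028,0.0057],"twist":[0,0,0]}
    - {"grip":0.0,"linear":[0.0002,-0.0026,0.0057],"twist":[0,0,0]}
    - {"grip":0.0,"linear":[0,-0.0024,0.0059],"twist":[0,0,0]}
    - {"grip":0.0,"linear":[0,-0.0023,0.0059],"twist":[0,0,0]}
    - {"grip":0.0,"linear":[0,-0.002,0.006],"twist":[0,0,0]}
    - {"grip":0.0,"linear":[0,-0.0019,0.006],"twist":[0,0,0]}

```text
clock: 14.4
tcp_pos: [0.5277, -0.149, 0.1586]
tool_rot: [179.9, 0.0, 82.6]
contact_force: [3.2, 1.2, -1.0]
gripper_width: 0.0117
```

```bash
python3 st.py
```

```text
clk 14.4 fwd 0.1903 up 0.0586 y 0.0008 R 0.19911571529726388 theta 11.410299969807056 F [ 3.2  1.2 -1. ] M [ 0.26 -0.75 -0.01] 0.011701699919521918 [1.79909863e+02 4.26182322e-02 8.25779171e+01]
```

Call:
apply_moves:
  motion:
    - {"grip":0.0,"linear":[0,-0.0011,0.0044],"twist":[0,0,0]}
    - {"grip":0.0,"linear":[0,-0.001,0.0044],"twist":[0,0,0]}
    - {"grip":0.0,"linear":[0,-0.001,0.0044],"twist":[0,0,0]}
    - {"grip":0.0,"linear":[0,-0.0008,0.0042],"twist":[0,0,0]}
    - {"grip":0.0,"linear":[0,-0.0006,0.0031],"twist":[0,0,0]}
    - {"grip":0.0,"linear":[0,-0.0005,0.003],"twist":[0,0,0]}
    - {"grip":0.0,"linear":[0,-0.0004,0.0025],"twist":[0,0,0]}
    - {"grip":0.0,"linear":[0,-0.0003,0.002],"twist":[0,0,0]}

```text
clock: 15.07
tcp_pos: [0.5224, -0.1482, 0.1311]
tool_rot: [179.9, 0.0, 82.6]
contact_force: [5.3, 1.0, -1.2]
gripper_width: 0.0116
```

```bash
python3 st.py
```

```text
clk 15.0667 fwd 0.1956 up 0.0311 y 0.0009 R 0.1980577980871267 theta 3.322552726462585 F [ 5.3  1.  -1.2] M [-0.05 -1.02 -0.03] 0.011576076238469582 [1.79885127e+02 3.79050127e-02 8.25823955e+01]
```

Call:
apply_moves:
  motion:
    - {"grip":0.0,"linear":[0,0.0003,0.0015],"twist":[0,0,0]}
    - {"grip":0.0,"linear":[0,0.0002,0.0015],"twist":[0,0,0]}
    - {"grip":0.0,"linear":[0,0,0.0012],"twist":[0,0,0]}
    - {"grip":0.0,"linear":[0,0,0.001],"twist":[0,0,0]}
    - {"grip":0.0,"linear":[0,0,0],"twist":[0,0,0]}

```text
clock: 15.48
tcp_pos: [0.5222, -0.1482, 0.1282]
tool_rot: [179.9, 0.1, 82.6]
contact_force: [0.6, 1.5, 11.8]
gripper_width: 0.0111
```

```bash
python3 st.py
```

```text
clk 15.4833 fwd 0.1958 up 0.0282 y 0.0009 R 0.19786408400548594 theta 2.488851562396124 F [ 0.6  1.5 11.8] M [ 0.13 -0.03 -0.08] 0.011061770767330727 [1.79922967e+02 6.00470630e-02 8.25994365e+01]
```

Call:
apply_moves:
  motion:
    - {"grip":0.0,"linear":[0,0,0.0008],"twist":[0,0,0]}
    - {"grip":0.0,"linear":[0,0,0.0007],"twist":[0,0,0]}
    - {"grip":0.0,"linear":[0,0,0],"twist":[0,0,0]}

```text
clock: 15.73
tcp_pos: [0.5222, -0.1483, 0.1276]
tool_rot: [179.9, 0.1, 82.6]
contact_force: [-0.8, 0.8, 16.9]
gripper_width: 0.0112
```

```bash
python3 st.py
```

```text
clk 15.7333 fwd 0.1958 up 0.0276 y 0.0008 R 0.19777356025564846 theta 2.3144341253357803 F [-0.8  0.8 16.9] M [ 0.18  0.2  -0.02] 0.011223427573576356 [1.79891391e+02 8.69494582e-02 8.26063578e+01]
```

Firm resistance at z = 0.1276. Before letting go I check whether the hood is really shut, using its top plane.

```bash
python3 - <<'E'
from h import *
a,_=shot('top','top5'); b,_=shot('side','side5')
X=np.array([np.cos(np.radians(-7.6)),np.sin(np.radians(-7.6))]);Y=np.array([-X[1],X[0]]); h=np.array([.7162,-.175])
for n in('top','side'):
    C=cloud(n,np.load(f'pics/{n}5.npz')['d']).reshape(-1,3); f=-(C[:,:2]-h)@X; y=(C[:,:2]-h)@Y
    m=(f>.01)&(f<.155)&(abs(y)<.07)&(C[:,2]>.13)&(C[:,2]<.17)
    A=np.c_[f,y,np.ones(len(f))][m]; z=C[m,2]
    for _ in range(4):
        c=np.linalg.lstsq(A,z,rcond=None)[0]; e=abs(A@c-z); k=e<max(.003,0*e.max()); A,z=A[k],z[k]
    print(n,m.sum(),len(z),'slope deg',np.degrees(np.arctan(c[:2])),'z at hinge',c[2],'z at 80',c@[.08,0,1])
o=np.zeros((600,800,3),np.uint8); o[:480,:400]=cv2.resize(a[110:230,245:345],(400,480),interpolation=cv2.INTER_CUBIC); o[:400,400:]=cv2.resize(b[90:190,190:290],(400,400),interpolation=cv2.INTER_CUBIC); cv2.imwrite('pics/c5.png',o)
E
```

```text
top 420 334 slope deg [-0.51780411  0.50168688] z at hinge 0.1474637984366664 z at 80 0.1467407878185705
side 1334 1232 slope deg [-0.13351103  0.00637224] z at hinge 0.14282465501949151 z at 80 0.1426382381137566
```

View pics/c5.png

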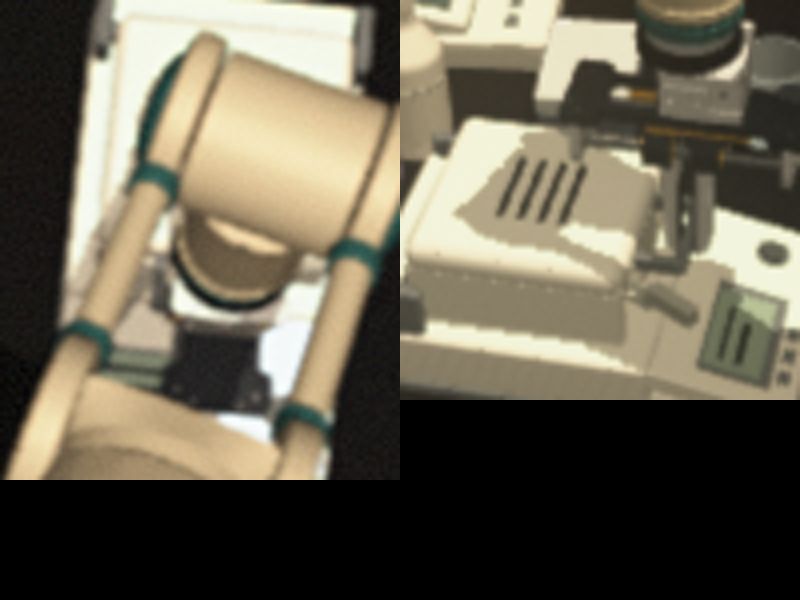

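The hood top is level at z ≈ 0.146 (slopes under 0.6°), so it is fully shut, with the handle out through the slot. Releasing the bar, then moving to view the start key.

Call:
apply_moves:
  motion:
    - {"grip":0.0,"linear":[0,0,-0.0015],"twist":[0,0,0]}
    - {"grip":0.016,"linear":[0,0,-0.001],"twist":[0,0,0]}
    - {"grip":0.024,"linear":[0,0,0],"twist":[0,0,0]}
    - {"grip":0.026,"linear":[0,0,0],"twist":[0,0,0]}
    - {"grip":0.026,"linear":[0,0,0],"twist":[0,0,0]}
    - {"grip":0.026,"linear":[0,0,-0.015],"twist":[0,0,0]}
    - {"grip":0.026,"linear":[0,0,-0.025],"twist":[0,0,0]}
    - {"grip":0.026,"linear":[0,0,-0.03],"twist":[0,0,0]}

```text
clock: 16.5
tcp_pos: [0.5199, -0.1471, 0.1952]
tool_rot: [-179.6, -0.1, 82.6]
contact_force: [0.1, -0.6, 0.1]
gripper_width: 0.0259
```

Call:
apply_moves:
  motion:
    - {"grip":0.0,"linear":[-0.023,-0.0115,0],"twist":[0,0,0]}
    - {"grip":0.0,"linear":[-0.033,-0.0165,0],"twist":[0,0,0]}
    - {"grip":0.0,"linear":[-0.033,-0.0165,0.01],"twist":[0,0,0]}
    - {"grip":0.0,"linear":[-0.023,-0.0115,0.015],"twist":[0,0,0]}
    - {"grip":0.0,"linear":[0,0,0],"twist":[0,0,0]}
    - {"grip":0.0,"linear":[0,0,0],"twist":[0,0,0]}
    - {"grip":0.0,"linear":[0,0,0],"twist":[0,0,0]}

```text
clock: 17.08
tcp_pos: [0.4521, -0.2511, 0.1716]
tool_rot: [-180.0, -0.1, 82.6]
contact_force: [-0.0, 0.4, 0.2]
gripper_width: 0.0007
```

```bash
python3 - <<'E'
from h import *
im,d=shot('wrist','w6'); shot('top','top6'); s=np.load('pics/w6.npz'); p,r=s['p'],s['r']; print(p,r)
K,W=T('wrist',p,r); q=np.linalg.inv(W)@[.4564,-.2061,.06,1]; print('pred',(np.array(K)@q[:3])/q[2])
E
```

```text
[ 0.4521475  -0.25114497  0.17164658] [-1.79965975e+02 -7.32430535e-02  8.25516382e+01]
pred [255.20577201 145.48464724   1.        ]
```

View pics/w6.png

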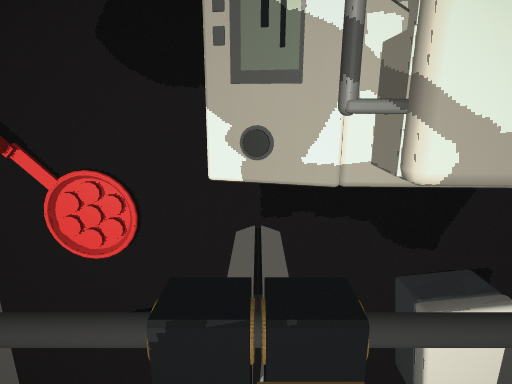

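The start key is the dark round disc at (257,142), close to the predicted (255,145). I'll compute its centre and the approach.

```bash
python3 - <<'E'
from h import *
s=np.load('pics/w6.npz'); im,d,p,r=s['im'],s['d'],s['p'],s['r']; C=cloud('wrist',d,p,r)
g=im.max(2); m=(g[120:165,235:280]<120).astype(np.uint8); cs,_=cv2.findContours(m,cv2.RETR_EXTERNAL,cv2.CHAIN_APPROX_NONE)
c=max(cs,key=cv2.contourArea); e=cv2.fitEllipse(c); uv=np.array(e[0])+[235,120]; print('ellipse',uv,e[1])
P=C[135:150,250:265].reshape(-1,3); k=np.median(P,0); print('depth centre',k)
A=np.c_[P[:,:2],np.ones(len(P))]; c3=np.linalg.lstsq(A,P[:,2],rcond=None)[0]; print('grad',c3[:2])
key=ray('wrist',uv,k[2],p,r); print('key',key)
psi=np.radians(-7.6); X=np.array([np.cos(psi),np.sin(psi),0]); n=-np.sin(np.radians(13))*X+np.cos(np.radians(13))*np.array([0,0,1])
B=R.from_euler('xyz',[180,0,82.4],degrees=True)*R.from_rotvec([-13,0,0],degrees=True); print('toolz',B.as_matrix()[:,2],-n)
t=key+n*(.019+.020); print('target',t,B.as_euler('xyz',degrees=True)); plan(t,B.as_euler('xyz',degrees=True))
E
```

```text
ellipse [256.44948196 142.2236557 ] (32.87759780883789, 33.90918731689453)
depth centre [ 0.45822948 -0.20350025  0.0603493 ]
grad [ 0.22746486 -0.03325684]
key [ 0.45776825 -0.20355027  0.0603493 ]
toolz [ 0.22297498 -0.02975121 -0.97437006] [ 0.22297498 -0.02975121 -0.97437006]
target [ 0.44907222 -0.20238997  0.09834973] [167.    0.   82.4]
from [ 0.4529 -0.2509  0.1722] [ 1.7997e+02 -2.0000e-02  8.2650e+01] clk 17.18
lin [ 0.0476 -0.01    0.0738] norm 0.0884 twist [-12.97  -0.05   0.25]
```

Call:
apply_moves:
  motion:
    - {"grip":0.0,"linear":[0.0146,-0.003,0.015],"twist":[0,0,0]}
    - {"grip":0.0,"linear":[0.016,-0.0035,0.025],"twist":[0,0,0.2]}
    - {"grip":0.0,"linear":[0.017,-0.0035,0.022],"twist":[0,0,0]}
    - {"grip":0.0,"linear":[0,0,0.0118],"twist":[0,0,0]}
    - {"grip":0.0,"linear":[0,0,0],"twist":[-6.5,0,0]}
    - {"grip":0.0,"linear":[0,0,0],"twist":[-6.5,0,0]}
    - {"grip":0.0,"linear":[0,0,0],"twist":[0,0,0]}
    - {"grip":0.0,"linear":[0,0,0],"twist":[0,0,0]}

```text
clock: 17.85
tcp_pos: [0.4475, -0.202, 0.0982]
tool_rot: [167.1, -0.1, 82.4]
contact_force: [0.3, -1.3, 0.2]
gripper_width: 0.0003
```

```bash
python3 - <<'E'
from h import *
plan([.4491,-.2024,.0983],[167,0,82.4]); print(robot.read_state()['contact_force'])
E
```

```text
from [ 0.4475 -0.202   0.0982] [ 1.6712e+02 -5.0000e-02  8.2360e+01] clk 17.85
lin [-0.0002  0.0016  0.0003] norm 0.0017 twist [-0.12 -0.04 -0.05]
[ 0.25922703 -1.32264014  0.18019465]
```

Call:
apply_moves:
  motion:
    - {"grip":0.0,"linear":[0,0.0013,0.006],"twist":[0,0,0]}
    - {"grip":0.0,"linear":[0,0,0.007],"twist":[0,0,0]}
    - {"grip":0.0,"linear":[0,0,0.004],"twist":[0,0,0]}
    - {"grip":0.0,"linear":[0,0,0.002],"twist":[0,0,0]}
    - {"grip":0.0,"linear":[0,0,0.001],"twist":[0,0,0]}
    - {"grip":0.0,"linear":[0,0,0.001],"twist":[0,0,0]}
    - {"grip":0.0,"linear":[0,0,0],"twist":[0,0,0]}

```text
clock: 18.43
tcp_pos: [0.4552, -0.2042, 0.0781]
tool_rot: [166.9, -0.0, 82.4]
contact_force: [1.6, 0.9, 2.7]
gripper_width: 0.0004
```

Call:
apply_moves:
  motion:
    - {"grip":0.0,"linear":[0,0,0.001],"twist":[0,0,0]}
    - {"grip":0.0,"linear":[0,0,0.001],"twist":[0,0,0]}
    - {"grip":0.0,"linear":[0,0,0],"twist":[0,0,0]}
    - {"grip":0.0,"linear":[0,0,0],"twist":[0,0,0]}

```text
clock: 18.77
tcp_pos: [0.4554, -0.2044, 0.0765]
tool_rot: [166.9, 0.0, 82.4]
contact_force: [2.3, 0.2, 2.9]
gripper_width: 0.0006
```

```bash
cat > k.py <<'E'
from h import *
s=robot.read_state(); psi=np.radians(-7.6); n=np.array([-np.sin(np.radians(13))*np.cos(psi),-np.sin(np.radians(13))*np.sin(psi),np.cos(np.radians(13))])
key=np.array([.4578,-.2036,.0603]); v=s['tcp_pos']-.019*n-key; print('depth',-v@n,'off',v+(-v@n)*n,'F',s['contact_force'],s['contact_force']@n,s['clock'])
E
python3 k.py
```

```text
depth 0.0027421392260598577 off [ 0.00119978 -0.00123397  0.00031223] F [2.27253847 0.19818947 2.87926964] 2.3046512977287135 18.7667
```

Call:
apply_moves:
  motion:
    - {"grip":0.0,"linear":[0,0,0.001],"twist":[0,0,0]}
    - {"grip":0.0,"linear":[0,0,0.001],"twist":[0,0,0]}
    - {"grip":0.0,"linear":[0,0,0],"twist":[0,0,0]}
    - {"grip":0.0,"linear":[0,0,0],"twist":[0,0,0]}

```text
clock: 19.1
tcp_pos: [0.4556, -0.2044, 0.0753]
tool_rot: [166.9, 0.0, 82.4]
contact_force: [-2.0, 2.0, 14.2]
gripper_width: 0.0005
```

```bash
python3 k.py
```

```text
depth 0.003962961019124763 off [ 0.00118852 -0.00125128  0.00031019] F [-2.02095641  2.01721581 14.15702632] 14.304819986196438 19.1
```

Call:
apply_moves:
  motion:
    - {"grip":0.0,"linear":[0,0,0.0007],"twist":[0,0,0]}
    - {"grip":0.0,"linear":[0,0,0.0005],"twist":[0,0,0]}
    - {"grip":0.0,"linear":[0,0,0],"twist":[0,0,0]}

```text
clock: 19.35
tcp_pos: [0.4557, -0.2044, 0.0751]
tool_rot: [166.9, 0.1, 82.4]
contact_force: [-5.4, 2.9, 23.7]
gripper_width: 0.0003
```

```bash
python3 k.py
```

```text
depth 0.004183789858757533 off [ 0.00122335 -0.00125794  0.00031836] F [-5.40591119  2.94053786 23.6710018 ] 24.357183071406265 19.35
```

The force rose sharply to 24 N at 4.2 mm depth, so the key is at its stop. Releasing and retreating.

Call:
apply_moves:
  motion:
    - {"grip":0.0,"linear":[0,0,-0.002],"twist":[0,0,0]}
    - {"grip":0.0,"linear":[0,0,-0.004],"twist":[0,0,0]}
    - {"grip":0.0,"linear":[0,0,-0.015],"twist":[0,0,0]}
    - {"grip":0.0,"linear":[0,0,-0.03],"twist":[0,0,0]}
    - {"grip":0.0,"linear":[0,0,-0.04],"twist":[0,0,0]}
    - {"grip":0.0,"linear":[-0.02,-0.02,-0.025],"twist":[0,0,0]}
    - {"grip":0.0,"linear":[-0.03,-0.02,-0.015],"twist":[0,0,0]}
    - {"grip":0.0,"linear":[-0.01,-0.01,0],"twist":[0,0,0]}

```text
clock: 20.02
tcp_pos: [0.3682, -0.2561, 0.1915]
tool_rot: [166.9, 0.3, 82.4]
contact_force: [0.6, -0.4, -0.6]
gripper_width: 0.0004
```

Call:
apply_moves:
  motion:
    - {"grip":0.0,"linear":[0,0,0],"twist":[0,0,0]}
    - {"grip":0.0,"linear":[0,0,0],"twist":[0,0,0]}
    - {"grip":0.0,"linear":[0,0,0],"twist":[0,0,0]}

```text
clock: 20.27
tcp_pos: [0.3695, -0.2522, 0.1881]
tool_rot: [167.1, -0.1, 82.4]
contact_force: [-0.1, 0.4, 0.2]
gripper_width: 0.0004
```

```bash
python3 - <<'E'
from h import *
w,dw=shot('wrist','w7'); a,_=shot('top','top7'); b,_=shot('side','side7'); s=np.load('pics/w7.npz'); C=cloud('wrist',dw,s['p'],s['r'])
print(robot.read_state()['contact_force'])
kk=np.hypot(C[...,0]-.4578,C[...,1]+.2036)<.005; print('key top z',np.median(C[kk][:,2]),kk.sum())
X=np.array([np.cos(np.radians(-7.6)),np.sin(np.radians(-7.6))]);Y=np.array([-X[1],X[0]]); h=np.array([.7162,-.175])
for n in('top','side'):
    D=cloud(n,np.load(f'pics/{n}7.npz')['d']).reshape(-1,3); f=-(D[:,:2]-h)@X; y=(D[:,:2]-h)@Y
    m=(f>.02)&(f<.15)&(abs(y)<.06)&(D[:,2]>.13)&(D[:,2]<.16); c=np.linalg.lstsq(np.c_[f,y,np.ones(len(f))][m],D[m,2],rcond=None)[0]; print(n,m.sum(),np.degrees(c[:2]),c@[.08,0,1])
# everything else unmoved?
for n in('top','side'):
    z0=np.load(f'pics/{n}0.npz')['im'];z1=np.load(f'pics/{n}7.npz')['im']; df=(cv2.absdiff(z0,z1).max(2)>60).astype(np.uint8); k,_,st,ce=cv2.connectedComponentsWithStats(df); print(n,[(int(st[i][4]),ce[i].round().tolist()) for i in range(1,k) if st[i][4]>12])
o=np.zeros((600,800,3),np.uint8); o[:300,:400]=cv2.resize(w,(400,300)); o[300:,:400]=cv2.resize(a,(400,300)); o[:500,400:]=cv2.resize(b[80:205,180:280],(400,500),interpolation=cv2.INTER_CUBIC); cv2.imwrite('pics/c7.png',o)
E
```

```text
[-0.01822362  0.04351476 -0.29152028]
key top z 0.06032551522420665 101
top 2015 [-0.14855793  0.03422591] 0.1473901728788383
side 1088 [0.03747729 0.06457985] 0.142615552619982
top [(477, [320.0, 114.0]), (261, [304.0, 119.0]), (21, [288.0, 139.0]), (73, [305.0, 140.0]), (33, [317.0, 150.0]), (51, [301.0, 147.0]), (51, [300.0, 153.0]), (1056, [190.0, 188.0]), (494, [295.0, 181.0]), (408, [315.0, 212.0]), (23, [360.0, 229.0]), (8082, [349.0, 314.0]), (38, [350.0, 244.0]), (2644, [109.0, 280.0]), (1741, [215.0, 347.0]), (17, [2.0, 348.0]), (25, [268.0, 352.0]), (1113, [130.0, 373.0]), (112, [280.0, 367.0]), (134, [271.0, 365.0]), (14, [187.0, 362.0]), (144, [256.0, 369.0]), (81, [258.0, 381.0])]
side [(195, [343.0, 5.0]), (182, [376.0, 6.0]), (2781, [455.0, 31.0]), (432, [496.0, 28.0]), (30, [331.0, 30.0]), (391, [334.0, 63.0]), (22, [478.0, 66.0]), (157, [305.0, 72.0]), (21, [474.0, 75.0]), (121, [332.0, 82.0]), (24, [296.0, 84.0]), (1959, [217.0, 130.0]), (1894, [443.0, 134.0]), (76, [467.0, 101.0]), (65, [313.0, 106.0]), (60, [318.0, 107.0]), (25, [348.0, 100.0]), (42, [190.0, 137.0]), (930, [243.0, 161.0]), (22, [217.0, 160.0]), (84, [288.0, 164.0]), (16, [227.0, 159.0]), (151, [427.0, 173.0]), (26, [482.0, 170.0]), (1156, [490.0, 197.0]), (1052, [434.0, 208.0]), (108, [389.0, 204.0]), (18, [418.0, 207.0]), (610, [457.0, 235.0]), (83, [406.0, 226.0]), (64, [422.0, 236.0]), (1074, [245.0, 255.0]), (184, [508.0, 270.0]), (2721, [347.0, 334.0]), (69, [463.0, 318.0]), (234, [493.0, 348.0]), (43, [460.0, 359.0])]
```

View pics/c7.png

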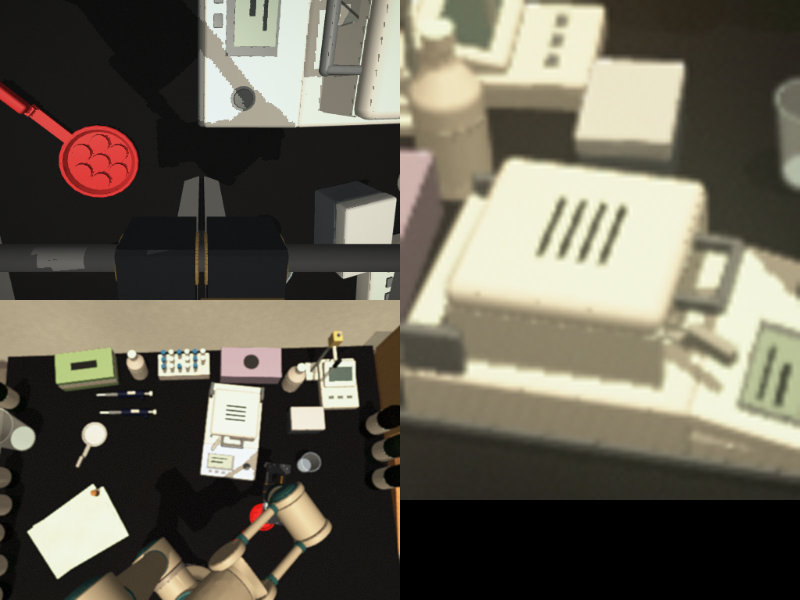

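```bash
python3 -c "
from workcell import robot
print(robot.hand_in())"
```

```text
the job is handed in; nothing more can be done
None
```

The cork moisture test is started and the job was handed in at about 20 s on the clock; the hand-in reports no verdict.

- **Pan:** I picked it up by its grip, carried it level and set it on the support with only a few newtons of contact. The picture after letting go shows it flat in the ring, its handle out through the gap and all seven slices in it.
- **Hood:** I held it by its bar all the way down, slowing towards the end. The bar slid about 4 mm along the finger pads. I finished by pressing up to 17 N against the closed stop. Its top measured level to within 0.6°, at 146 mm high; the side camera read 142.6 mm, but it reads about 3 mm low. It was still level after I let go.
- **Start key:** It went in about 4.2 mm by the arm's position, and the force rose to 24 N at the stop. That is more than the 4.6 N it needs, but well under the 40 N limit. After release its top was back at 60.3 mm.
- **Everything else:** In the last pictures the arm touches nothing. The image comparison showed changes only at the analyser, where the pan had been, and around the arm and its shadow. The spare pan, red pan, pipettes, beaker and tip box are where they were; the arm hides the marker's area from the top camera, so I could not check the marker.

No check failed. I found no sign on the display that could confirm the start, so the key press rests on the travel and force readings.

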